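Clip the sample tubes into the carrier and set its code wheels

TASK

Load every sample tube into the carrier: one tube to a clip, in whichever clip you like, cap end pointing away from the thumbwheels, and pushed down until it sits fully home and level with the jaw snapped shut over it. Once all tubes are clipped in, set the three thumbwheels, turning one at a time, so that from left to right as the robot sees them the numbers squarely on top are 3, 5 and 2. Leave the bottle, dish and beaker where they stand.

Things in the scene. Friction and masses are not known exactly. Their poses are not given: they have to be found in the camera images.
- tube1_mid (a point): Capped sample tube, about 70 g, may be absent (None): round amber body 22 mm in diameter, 130 mm long, between a white hexagonal cap (30 mm long) and a shorter white hexagonal foot (12 mm), both 26 mm across flats, so it lies without rolling. The point: on its axis, middle of the amber body, 13 mm above what it lies on; +x along the axis to the cap, whose end is 95 mm away.
- tube2_mid (a point): A tube just like tube1: the middle of its amber body, +x towards its cap. May be absent (None).
- tube3_mid (a point): A tube just like tube1: the middle of its amber body, +x towards its cap. May be absent (None).
- tube4_mid (a point): A tube just like tube1: the middle of its amber body, +x towards its cap. May be absent (None).
- seat1 (a point): Where the middle of a tube seated in fork clip 1 lies, on its axis, 42 mm above the table. x: lengthwise, pointing away from the thumbwheels; z up. Two forks, 14 mm wide, stand 40 mm either side of it along x; the 66 mm between them is free for fingers (nothing there above 21 mm over the table). A level tube pushed straight down, with 5 to 20 N, snaps in.
- seat2 (a point): The same for fork clip 2, 70 mm along the carrier's -y from clip 1.
- seat3 (a point): The same for fork clip 3, 140 mm along the carrier's -y from clip 1.
- seat4 (a point): The same for fork clip 4, 210 mm along the carrier's -y from clip 1.
- jaw1 (a joint): Sprung jaw of clip 1, rad: 0 shut (its rest), up to 0.5 pushed out; about 0.12 as a tube passes. Each fork has a fixed aluminium cheek on the seat's -y side, face 11.5 mm out, round top 16 mm above the seat point, and this black jaw on the +y side, whose round nose, centred 10.5 mm above the seat point, hangs 3.5 mm over the tube's side.
- jaw2 (a joint): Sprung jaw of clip 2, like jaw1.
- jaw3 (a joint): Sprung jaw of clip 3, like jaw1.
- jaw4 (a joint): Sprung jaw of clip 4, like jaw1.
- axle_left (a point): Centre of the left thumbwheel, on its axle, 52 mm above the table; fixed to the carrier: x from the wheels to the clips, y along the axle to the left wheel, z up. A black drum on edge, 60 mm in diameter, 20 mm thick, its sides free to pinch. Wheels are 70 mm apart on one 8 mm steel axle; posts half-way between them end 6 mm above the axle.
- wheel_left (a joint): Turn of the left thumbwheel, rad. Its rim bears the numbers 1 to 6 as white dots, like a die, 1.047 rad (60 degrees) apart, thin metal lines between; number k is on top at (k - 1) x 1.047. Grows as the wheel's top rolls towards the clips; stops at -0.3 and 5.6. Stays where left (0.03 N m friction, no detents).
- axle_middle (a point): Centre of the middle thumbwheel, on its axle, 52 mm above the table; fixed to the carrier: x from the wheels to the clips, y along the axle to the left wheel, z up. A black drum on edge, 60 mm in diameter, 20 mm thick, its sides free to pinch. Wheels are 70 mm apart on one 8 mm steel axle; posts half-way between them end 6 mm above the axle.
- wheel_middle (a joint): Turn of the middle thumbwheel, rad. Its rim bears the numbers 1 to 6 as white dots, like a die, 1.047 rad (60 degrees) apart, thin metal lines between; number k is on top at (k - 1) x 1.047. Grows as the wheel's top rolls towards the clips; stops at -0.3 and 5.6. Stays where left (0.03 N m friction, no detents).
- axle_right (a point): Centre of the right thumbwheel, on its axle, 52 mm above the table; fixed to the carrier: x from the wheels to the clips, y along the axle to the left wheel, z up. A black drum on edge, 60 mm in diameter, 20 mm thick, its sides free to pinch. Wheels are 70 mm apart on one 8 mm steel axle; posts half-way between them end 6 mm above the axle.
- wheel_right (a joint): Turn of the right thumbwheel, rad. Its rim bears the numbers 1 to 6 as white dots, like a die, 1.047 rad (60 degrees) apart, thin metal lines between; number k is on top at (k - 1) x 1.047. Grows as the wheel's top rolls towards the clips; stops at -0.3 and 5.6. Stays where left (0.03 N m friction, no detents).
- carrier: Grey tray, fixed, 290 x 286 x 12 mm, with the four clips side by side and, along its edge nearest the robot, the three wheels. Origin: centre of its underside; +x from the wheels to the clips, +y to the left wheel and clip 1.
- mat: Flat blue mat, fixed, 250 x 290 x 3 mm, on which the tubes lie at first. Origin: centre of its underside.
- bottle_mid (a point): Green glass bottle with stopper, 76 mm in diameter, 140 mm tall, bystander: its centre.
- dish_mid (a point): Shut white dish, 90 mm in diameter, 16 mm tall, bystander: its centre.
- beaker_mid (a point): White beaker, 72 mm in diameter, 95 mm tall, bystander: its centre.
Mind the look-alikes: they are no part of the job. Leave any purple or turquoise look-alike of the part that bears tube4_mid alone.

How it is judged:
On the way, in this order (a step that is already met when the one before it is completed fails the run):
1. every tube present is fully home in a clip, cap away from the wheels, jaw shut (((x of tube1_mid in the frame of seat1 between -0.014 and 0.014 m and y of tube1_mid in the frame of seat1 between -0.004 and 0.004 m and z of tube1_mid in the frame of seat1 between -0.004 and 0.004 m and angle between the x axis of tube1_mid and the x axis of seat1, either way round below 0.08 rad and x of axle_middle in the frame of tube1_mid below 0 m and value of joint jaw1 below 0.06 rad) or (x of tube1_mid in the frame of seat2 between -0.014 and 0.014 m and y of tube1_mid in the frame of seat2 between -0.004 and 0.004 m and z of tube1_mid in the frame of seat2 between -0.004 and 0.004 m and angle between the x axis of tube1_mid and the x axis of seat2, either way round below 0.08 rad and x of axle_middle in the frame of tube1_mid below 0 m and value of joint jaw2 below 0.06 rad) or (x of tube1_mid in the frame of seat3 between -0.014 and 0.014 m and y of tube1_mid in the frame of seat3 between -0.004 and 0.004 m and z of tube1_mid in the frame of seat3 between -0.004 and 0.004 m and angle between the x axis of tube1_mid and the x axis of seat3, either way round below 0.08 rad and x of axle_middle in the frame of tube1_mid below 0 m and value of joint jaw3 below 0.06 rad) or (x of tube1_mid in the frame of seat4 between -0.014 and 0.014 m and y of tube1_mid in the frame of seat4 between -0.004 and 0.004 m and z of tube1_mid in the frame of seat4 between -0.004 and 0.004 m and angle between the x axis of tube1_mid and the x axis of seat4, either way round below 0.08 rad and x of axle_middle in the frame of tube1_mid below 0 m and value of joint jaw4 below 0.06 rad)) and ((x of tube2_mid in the frame of seat1 between -0.014 and 0.014 m and y of tube2_mid in the frame of seat1 between -0.004 and 0.004 m and z of tube2_mid in the frame of seat1 between -0.004 and 0.004 m and angle between the x axis of tube2_mid and the x axis of seat1, either way round below 0.08 rad and x of axle_middle in the frame of tube2_mid below 0 m and value of joint jaw1 below 0.06 rad) or (x of tube2_mid in the frame of seat2 between -0.014 and 0.014 m and y of tube2_mid in the frame of seat2 between -0.004 and 0.004 m and z of tube2_mid in the frame of seat2 between -0.004 and 0.004 m and angle between the x axis of tube2_mid and the x axis of seat2, either way round below 0.08 rad and x of axle_middle in the frame of tube2_mid below 0 m and value of joint jaw2 below 0.06 rad) or (x of tube2_mid in the frame of seat3 between -0.014 and 0.014 m and y of tube2_mid in the frame of seat3 between -0.004 and 0.004 m and z of tube2_mid in the frame of seat3 between -0.004 and 0.004 m and angle between the x axis of tube2_mid and the x axis of seat3, either way round below 0.08 rad and x of axle_middle in the frame of tube2_mid below 0 m and value of joint jaw3 below 0.06 rad) or (x of tube2_mid in the frame of seat4 between -0.014 and 0.014 m and y of tube2_mid in the frame of seat4 between -0.004 and 0.004 m and z of tube2_mid in the frame of seat4 between -0.004 and 0.004 m and angle between the x axis of tube2_mid and the x axis of seat4, either way round below 0.08 rad and x of axle_middle in the frame of tube2_mid below 0 m and value of joint jaw4 below 0.06 rad)) and ((x of tube3_mid in the frame of seat1 between -0.014 and 0.014 m and y of tube3_mid in the frame of seat1 between -0.004 and 0.004 m and z of tube3_mid in the frame of seat1 between -0.004 and 0.004 m and angle between the x axis of tube3_mid and the x axis of seat1, either way round below 0.08 rad and x of axle_middle in the frame of tube3_mid below 0 m and value of joint jaw1 below 0.06 rad) or (x of tube3_mid in the frame of seat2 between -0.014 and 0.014 m and y of tube3_mid in the frame of seat2 between -0.004 and 0.004 m and z of tube3_mid in the frame of seat2 between -0.004 and 0.004 m and angle between the x axis of tube3_mid and the x axis of seat2, either way round below 0.08 rad and x of axle_middle in the frame of tube3_mid below 0 m and value of joint jaw2 below 0.06 rad) or (x of tube3_mid in the frame of seat3 between -0.014 and 0.014 m and y of tube3_mid in the frame of seat3 between -0.004 and 0.004 m and z of tube3_mid in the frame of seat3 between -0.004 and 0.004 m and angle between the x axis of tube3_mid and the x axis of seat3, either way round below 0.08 rad and x of axle_middle in the frame of tube3_mid below 0 m and value of joint jaw3 below 0.06 rad) or (x of tube3_mid in the frame of seat4 between -0.014 and 0.014 m and y of tube3_mid in the frame of seat4 between -0.004 and 0.004 m and z of tube3_mid in the frame of seat4 between -0.004 and 0.004 m and angle between the x axis of tube3_mid and the x axis of seat4, either way round below 0.08 rad and x of axle_middle in the frame of tube3_mid below 0 m and value of joint jaw4 below 0.06 rad)) and ((x of tube4_mid in the frame of seat1 between -0.014 and 0.014 m and y of tube4_mid in the frame of seat1 between -0.004 and 0.004 m and z of tube4_mid in the frame of seat1 between -0.004 and 0.004 m and angle between the x axis of tube4_mid and the x axis of seat1, either way round below 0.08 rad and x of axle_middle in the frame of tube4_mid below 0 m and value of joint jaw1 below 0.06 rad) or (x of tube4_mid in the frame of seat2 between -0.014 and 0.014 m and y of tube4_mid in the frame of seat2 between -0.004 and 0.004 m and z of tube4_mid in the frame of seat2 between -0.004 and 0.004 m and angle between the x axis of tube4_mid and the x axis of seat2, either way round below 0.08 rad and x of axle_middle in the frame of tube4_mid below 0 m and value of joint jaw2 below 0.06 rad) or (x of tube4_mid in the frame of seat3 between -0.014 and 0.014 m and y of tube4_mid in the frame of seat3 between -0.004 and 0.004 m and z of tube4_mid in the frame of seat3 between -0.004 and 0.004 m and angle between the x axis of tube4_mid and the x axis of seat3, either way round below 0.08 rad and x of axle_middle in the frame of tube4_mid below 0 m and value of joint jaw3 below 0.06 rad) or (x of tube4_mid in the frame of seat4 between -0.014 and 0.014 m and y of tube4_mid in the frame of seat4 between -0.004 and 0.004 m and z of tube4_mid in the frame of seat4 between -0.004 and 0.004 m and angle between the x axis of tube4_mid and the x axis of seat4, either way round below 0.08 rad and x of axle_middle in the frame of tube4_mid below 0 m and value of joint jaw4 below 0.06 rad))), for 0.3 s.
2. the wheels read 3, 5, 2 (value of joint wheel_left between 1.9244 and 2.2644 rad and value of joint wheel_middle between 4.0188 and 4.3588 rad and value of joint wheel_right between 0.8772 and 1.2172 rad), for 0.3 s.
At the end, for the whole second after the job is handed in: Every tube present lies in a clip: its middle within 4 mm sideways and in height and 14 mm lengthwise of the seat, within 0.08 rad of its direction, cap away from the wheels, the jaw within 0.06 rad of shut; the wheels are within 0.17 rad of 3, 5 and 2 (left, middle, right) (all of step 1 and all of step 2); the robot touches nothing.
It fails at once if a bystander was moved more than 30 mm (distance of any of bottle_mid, dish_mid, beaker_mid from where it was at the start of the episode above 0.03 m).
It fails at once if two wheels were turned at the same time (((velocity of joint wheel_left above 0.4 rad/s or velocity of joint wheel_left below -0.4 rad/s) and (velocity of joint wheel_middle above 0.4 rad/s or velocity of joint wheel_middle below -0.4 rad/s)) or ((velocity of joint wheel_middle above 0.4 rad/s or velocity of joint wheel_middle below -0.4 rad/s) and (velocity of joint wheel_right above 0.4 rad/s or velocity of joint wheel_right below -0.4 rad/s)) or ((velocity of joint wheel_left above 0.4 rad/s or velocity of joint wheel_left below -0.4 rad/s) and (velocity of joint wheel_right above 0.4 rad/s or velocity of joint wheel_right below -0.4 rad/s))).
Of tube1, tube2, tube3, tube4 only 3 to 4 are there at a start; the rules pass over those that are not, and their reading is None.
At some moment in a run one of tube1, tube2, tube3, tube4 may be knocked a few centimetres aside while the robot is not near it.
Once in a run the grip may slacken for a moment while it holds something.
It also fails if it takes over 210 s, if anything falls off the work surface, if the arm or the gripper's body presses on something with over 40 N, if the wrist force passes 120 N, or if a joint passes its speed limit or range.

ROBOT

A 6-joint arm with a two-finger parallel gripper is mounted at the origin on the work surface. World frame = base frame: x ahead of the robot, y to its left, z up, the work surface at z = 0. Lengths are in m, angles in rad, forces in N, time in s.
With the tool pointing down it reaches from about 0.225 to 0.875 m from the base axis. Payload 3.4 kg.
Tool frame: the origin (TCP) lies between the finger pads; the fingertips stand 8 mm ahead of it and the grasp point (between the pads) lies 11 mm behind it; z points along the fingers, y is the line along which they close (so a half turn about z gives the same grasp; the last joint's range is limited). The gripper opens to 85 mm and grips with 20 to 120 N. Pads are 22 mm wide; open, the fingers measure 114 mm over their backs; the gripper's body (76 mm by 85 mm) begins 54 mm behind the grasp point. The pads swing forward as they close: fully open they stand 13 mm farther back than shut.
Start: joints at [-1.348, 0.276, 1.505, -0, 1.361, -0.121], TCP at [0.194, -0.541, 0.239] pointing down, gripper open.
Joint ranges: [-2.89, 2.89], [-0.75, 2.08], [0.22, 2.7], [-1.18, 4.32], [0.11, 2.71], [-2.7, 2.7]. Speed limits (rad/s): [2.57, 2.57, 3.14, 3.14, 3.14, 3.14].

INTERFACE

Orientations are given as a unit quaternion [w, x, y, z].
In Python, from rig import manip gives the robot as it stands.
- The arm moves only by the tool move_arm, never from a script. Its argument "deltas" is a list that holds one entry, the list of rows, each a list of 5 numbers: the shift along the tool's x, y, z normalised to -1 to 1, where 1 is 80 cm, then the turn about the tool's z normalised to -1 to 1, where 1 is 120 degrees, then the closure, from -1 (fully open) to 1 (shut). In form: [[[tx, ty, tz, twist, grip], ...]]. A call has 1 to 12 rows; each row is the pose to reach, as a shift and turn from the pose commanded when the call began, along the tool's axes at that moment; what a row does not reach only later rows make up. A row lasts 1/10 s, in which the tool goes at most 50 mm and 8.59 degrees, less where a joint would pass 70% of its speed; a pose out of reach is approached as far as the arm can. A call with a number of a shift or a turn outside -1 to 1 is refused whole. A call with a gripper value outside its range is refused whole. The fingers move at their own pace and stop on an object; "squeeze" is the grip in N (left out, the last holds). Time passes only in rows, so rows that repeat a pose let the fingers close. It gives the time, the measured TCP pose, the force, the opening and the grip force at its end, in the units of the state.
- manip.get_state(): the state, without advancing time (a new reading comes with each control period).
- manip.get_image(name): name is "side" or "top"; returns the picture (400x640x3 uint8, red, green, blue); there is no depth.
- manip.camera_params(name): a dict with "fx", "fy", "cx", "cy" (pixels), "R" (3x3) and "t" (3): a world point X has camera coordinates R X + t. Camera axes: x right, y down, z forward; pixel columns grow to the right and rows downward; lengths in m; the calibration is good to about 2 mm. A picture is of the moment at which its call begins. camera_params takes no time and is no camera call.
- manip.sign_off(): hands the job in; it is judged then, once.
The state is a dict: "clock": time; "qpos": joint angles; "qd": joint speeds; "effort": joint torques, N m; "position": TCP position; "ee_rot": TCP orientation; "contact_force": force on the tool from outside, world axes, zero at the start; "moment": the same for the moment, N m; "width": finger opening in m; "gripper_force": force on a finger pad.
Only numpy, scipy, OpenCV 4.12 (cv2) and the standard library are available. Lean on these libraries where they do the work, as an engineer would, in place of code of your own. Each camera call takes 0.05 s, during which the arm holds its last target. There are 200 camera calls.

## Working session

There is one attempt and no reset: what is moved stays moved. The work goes in short steps, Python scripts to look and compute and a tool call to move; the robot and the scene stay as the last step left them, time stands still between calls to the robot, and variables do not carry over. Pictures are saved under pics/ and viewed, at most 14 in all, crops included, and the job is handed in when it is done.

Besides the shell and the picture viewer there is one more tool, called after "Call:" as name([rows], argument=value, ...), one row to a line, values as JSON. move_arm: Moves the arm, as the interface text tells. Scaled input: -1 to 1 covers 80 cm each way for a shift and 120 degrees each way for a turn. Its arguments: {"type":"object","properties":{"deltas":{"type":"array","items":{"type":"array","items":{"type":"array","items":{"type":"number","minimum":-1,"maximum":1}}}},"squeeze":{"type":"number"}},"required":["deltas"]}

```bash
mkdir -p pics; ls
python3 - <<'E'
from rig import manip
import cv2,json
for n in("top","side"):
    cv2.imwrite(f"pics/{n}0.png",manip.get_image(n)[:,:,::-1])
    p=manip.camera_params(n);print(n,{k:(v.tolist() if hasattr(v,'tolist') else v) for k,v in p.items()})
print(manip.get_state())
E
```

```text
pics
top {'fx': 515.6335629430126, 'fy': 515.6335629430126, 'cx': 319.5109529680336, 'cy': 193.93738097685477, 'R': [[-0.012236208959054876, -0.9999215653762904, -0.002671757050912131], [-0.9771514958207065, 0.012524491416546397, -0.2121746717450337], [0.2121914923027459, 1.4497779477162416e-05, -0.9772281056049035]], 't': [0.011174909215238293, 0.5454419027058566, 1.6601562364979552]}
side {'fx': 381.9232113185556, 'fy': 381.9232113185556, 'cx': 321.3894239264145, 'cy': 197.62591354848036, 'R': [[-0.9992174801613227, -0.03809539724434803, -0.010638047229260946], [-0.0131837282681109, 0.5743631932611587, -0.8184944175349014], [0.03729097275493467, -0.8177136802913599, -0.5744159820333611]], 't': [0.5424094879748368, 0.06473116494775141, 1.20940115205104]}
{'clock': 0.1, 'qpos': array([-1.34798786e+00,  2.76547147e-01,  1.50601985e+00,  1.25833638e-06,
        1.36073601e+00, -1.21029327e-01]), 'qd': array([-0.00037325, -0.00042066, -0.00318595,  0.00028339,  0.00085424,
       -0.00158855]), 'effort': array([ 1.87112368e-03, -4.17699373e+01, -2.46403921e+01, -1.51962145e-04,
        5.76797436e-03, -7.77954000e-06]), 'position': array([ 0.1937078 , -0.54088474,  0.23851214]), 'ee_rot': array([-8.54097058e-04,  9.85257972e-01,  1.71073078e-01, -4.28861668e-05]), 'contact_force': array([-0.10155228,  0.3893296 ,  0.7848217 ]), 'moment': array([-0.00913663,  0.01702323, -0.03113258]), 'gripper_force': 0.0, 'width': 0.08541370225270324}
```

View pics/top0.png

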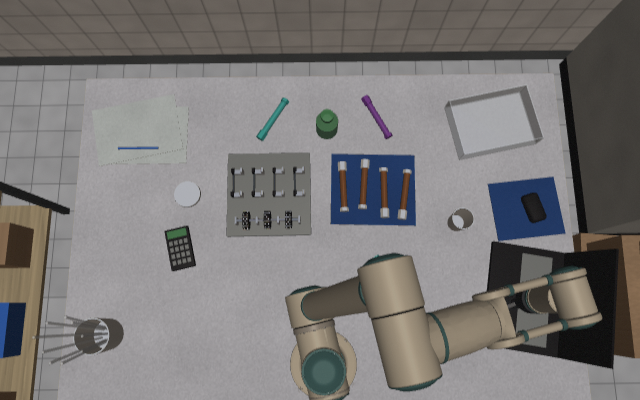

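View pics/side0.png

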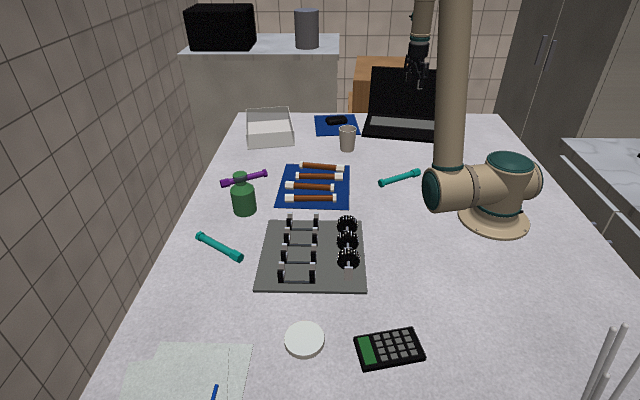

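The top view shows four amber tubes on the blue mat at about (343,186), (363,184), (384,192) and (405,194). The carrier is at (269,195). The look-alikes are turquoise at (272,118), purple at (377,117), and a second turquoise one at (400,177) in the side view. I'll only take the four amber tubes, and I'll check them in a close crop first.

```bash
cat > h.py <<'E'
import numpy as np,cv2
from rig import manip
def w2p(n,X):
    p=manip.camera_params(n);c=np.asarray(X,float)@np.array(p["R"]).T+p["t"]
    return np.stack([p["fx"]*c[...,0]/c[...,2]+p["cx"],p["fy"]*c[...,1]/c[...,2]+p["cy"]],-1)
def p2w(n,uv,z):
    p=manip.camera_params(n);R=np.array(p["R"]);uv=np.atleast_2d(np.asarray(uv,float))
    d=np.stack([(uv[:,0]-p["cx"])/p["fx"],(uv[:,1]-p["cy"])/p["fy"],np.ones(len(uv))],-1)@R
    o=-R.T@np.array(p["t"]);return o+d*((z-o[2])/d[:,2])[:,None]
def crop(n,x0,y0,x1,y1,s,f):
    im=manip.get_image(n)[y0:y1,x0:x1,::-1]
    cv2.imwrite("pics/"+f,cv2.resize(im,None,fx=s,fy=s,interpolation=cv2.INTER_CUBIC))
E
python3 - <<'E'
from h import *
import cv2
im=manip.get_image("top");s=manip.get_image("side")
a=cv2.resize(im[145:245,220:420,::-1],None,fx=4,fy=4,interpolation=cv2.INTER_CUBIC)
cv2.imwrite("pics/t1.png",a)
cv2.imwrite("pics/s1.png",cv2.resize(s[155:297,250:375,::-1],None,fx=4.2,fy=4.2,interpolation=cv2.INTER_CUBIC))
# mat and carrier by colour
hsv=cv2.cvtColor(im,cv2.COLOR_RGB2HSV)
m=cv2.inRange(hsv,(5,120,60),(18,255,255))
n,l,st,c=cv2.connectedComponentsWithStats(m[140:240,320:430])
for i in range(1,n):
    if st[i,4]>60:
        ys,xs=np.nonzero(l==i);P=np.c_[xs+320,ys+140].astype(float)
        W=p2w("top",P,0.018)[:,:2];cen=W.mean(0);u=np.linalg.svd(W-cen,full_matrices=False)[2][0]
        t=(W-cen)@u;print("amber",P.mean(0).round(1),cen.round(4),u.round(3),np.degrees(np.arctan2(u[1],u[0])).round(2),(t.max()-t.min()).round(3))
m=cv2.inRange(hsv,(105,120,50),(125,255,255))[140:240,320:425]
cs,_=cv2.findContours(m,cv2.RETR_EXTERNAL,cv2.CHAIN_APPROX_NONE);k=max(cs,key=cv2.contourArea)[:,0]+[320,140]
r=cv2.minAreaRect(p2w("top",k,0.003)[:,:2].astype(np.float32));print("mat",r)
print(p2w("top",[[228,153],[310.5,153],[226.5,236],[310.5,236.5]],0.012).round(4))
E
```

```text
amber [363.3 185.8] [ 0.5811 -0.146 ] [-0.996  0.088] 174.98 0.124
amber [342.8 188.4] [ 0.573  -0.0757] [-1.    -0.026] -178.53 0.123
amber [383.6 188.7] [ 0.5702 -0.215 ] [-1.     0.017] 179.01 0.119
amber [404.5 190.8] [ 0.5616 -0.2862] [-0.987  0.162] 170.66 0.125
mat ((0.573204755783081, -0.17894165217876434), (0.2872675061225891, 0.24563740193843842), 88.30642700195312)
[[0.7058 0.3217 0.012 ]
 [0.7021 0.034  0.012 ]
 [0.4147 0.3193 0.012 ]
 [0.4095 0.0365 0.012 ]]
```

View pics/t1.png

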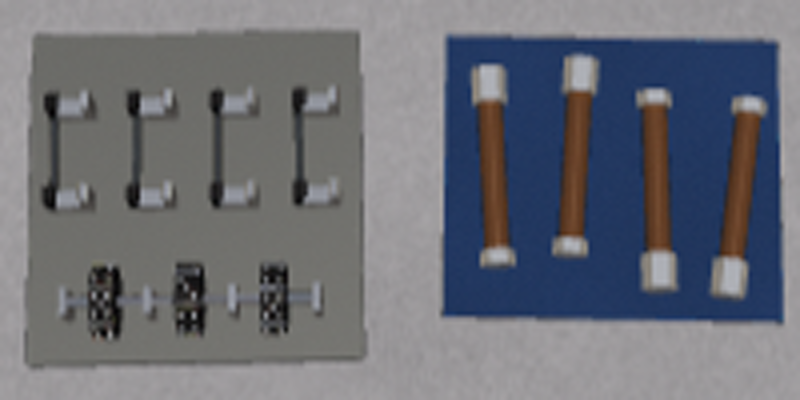

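View pics/s1.png

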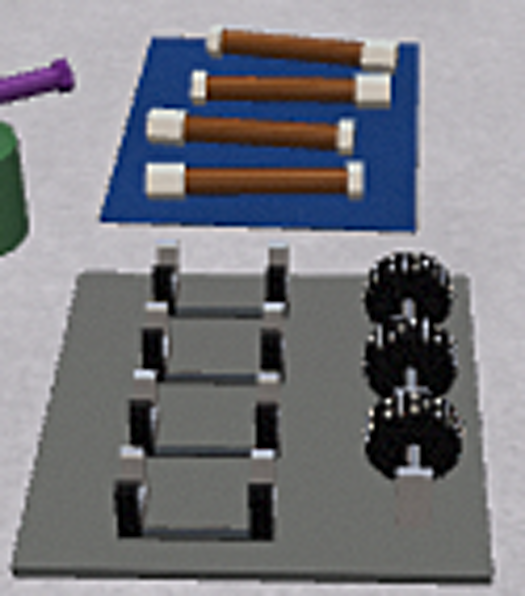

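Run:
```python
from h import *
im=np.mean([manip.get_image("top").astype(float) for _ in range(3)],0).astype(np.uint8)[:,:,::-1]
a=np.vstack([im[164:199,228:312],im[206:234,228:312]])
cv2.imwrite("pics/t2.png",cv2.resize(a,None,fx=9,fy=9,interpolation=cv2.INTER_CUBIC))
np.save("top_ref.npy",im)
s=manip.get_image("side")[:,:,::-1];np.save("side_ref.npy",s)
```

```text
(no output)
```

View pics/t2.png

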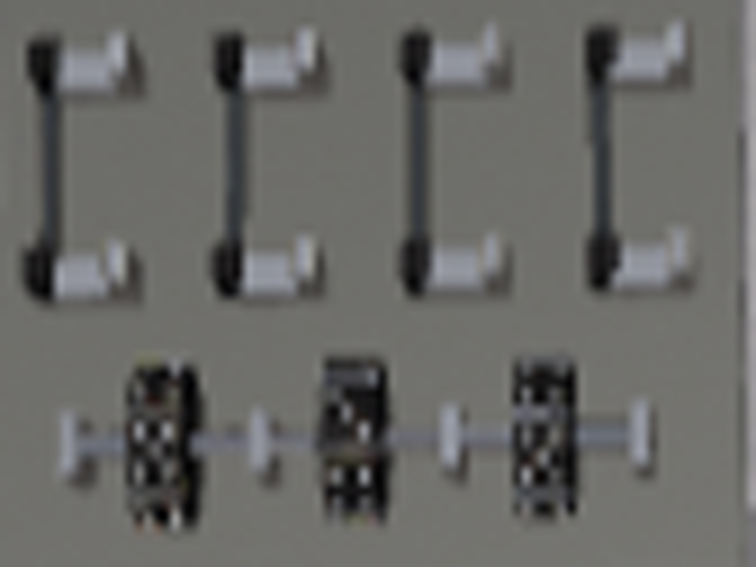

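Run:
```python
from h import *
C=lambda x,y:[x/9+228-.5+.5/9*0,y/9+164-.5]
print("fork centers y (jaw edge z.0525, cheek edge z.058) ; x cheek top centre")
for k,(jf,cf,jn,cn,rf,rn) in enumerate([(62,108,60,105,45,253),(245,297,243,295,43,250),(432,484,430,482,40,247),(617,667,615,667,38,245)]):
    for j,c,r in((jf,cf,rf),(jn,cn,rn)):
        a=p2w("top",C(j,r),.0525)[0];b=p2w("top",C(c,r),.058)[0]
        print(k+1,a.round(4)[:2],b.round(4)[:2],"gap",round(a[1]-b[1],4),"seat y",round((a[1]+b[1])/2+.002,4))
print("wheels",p2w("top",[[228+163/9-.5,206+(445-315)/9-.5],[228+355/9-.5,206+(442-315)/9-.5],[228+545/9-.5,206+(440-315)/9-.5]],.075).round(4))
S=lambda x,y:[x/4.2+250-.5,y/4.2+155-.5]
for z in(.055,.065):
    print("side",z,p2w("side",[S(129,482),S(261,482),S(141,402),S(266,402),S(154,330),S(271,330),S(164,266),S(277,266)],z).round(4)[:,:2].tolist())
print("posts/axle side",p2w("side",[S(413,450),S(410,375),S(408,305)],.055).round(4)[:,:2].tolist())
# carrier outline, top
im=np.load("top_ref.npy")[:,:,::-1];g=im[150:240,222:316].astype(int)
m=((g.max(2)<135)).astype(np.uint8)
cs,_=cv2.findContours(m,cv2.RETR_EXTERNAL,cv2.CHAIN_APPROX_NONE);k=max(cs,key=cv2.contourArea)[:,0]+[222,150]
print(cv2.minAreaRect(p2w("top",k,.012)[:,:2].astype(np.float32)))
```

```text
fork centers y (jaw edge z.0525, cheek edge z.058) ; x cheek top centre
1 [0.6386 0.2912] [0.6369 0.273 ] gap 0.0182 seat y 0.2841
1 [0.5585 0.2901] [0.557  0.2725] gap 0.0176 seat y 0.2833
2 [0.6385 0.2224] [0.6367 0.2022] gap 0.0202 seat y 0.2143
2 [0.5588 0.222 ] [0.5573 0.202 ] gap 0.02 seat y 0.214
3 [0.6387 0.1521] [0.637  0.1322] gap 0.02 seat y 0.1441
3 [0.559  0.1524] [0.5575 0.1326] gap 0.0198 seat y 0.1445
4 [0.6386 0.0826] [0.6369 0.0636] gap 0.019 seat y 0.0751
4 [0.5589 0.0835] [0.5574 0.064 ] gap 0.0196 seat y 0.0757
wheels [[0.4581 0.2467 0.075 ]
 [0.4584 0.1771 0.075 ]
 [0.4582 0.1081 0.075 ]]
side 0.055 [[0.6347, 0.2941], [0.5556, 0.2919], [0.6359, 0.2243], [0.5566, 0.2222], [0.6356, 0.1541], [0.5572, 0.152], [0.6365, 0.0846], [0.5567, 0.0826]]
side 0.065 [[0.6328, 0.3038], [0.5548, 0.3016], [0.6339, 0.2351], [0.5557, 0.233], [0.6337, 0.1658], [0.5563, 0.1638], [0.6345, 0.0973], [0.5558, 0.0954]]
posts/axle side [[0.4643, 0.2625], [0.465, 0.1944], [0.4651, 0.1235]]
((0.5593894124031067, 0.1793549507856369), (0.2946918308734894, 0.2880663275718689), 0.4001591205596924)
```

```bash
cat >> h.py <<'E'
def yaw():
    w,x,y,z=manip.get_state()["ee_rot"];return 2*np.arctan2(y,x)
def go(x,y,z,deg=None):
    s=manip.get_state();a=yaw();d=np.array([x,y,z])-s["position"]
    t=0 if deg is None else -(np.degrees(np.unwrap([a,np.radians(deg)])[1]-a))
    r=[d[0]*np.cos(a)+d[1]*np.sin(a),d[0]*np.sin(a)-d[1]*np.cos(a),-d[2]]
    print((np.array(r)/.8).round(4).tolist(),round(t/120,4),"| pos",s["position"].round(4),"yaw",np.degrees(a).round(2),"w",round(s["width"],4),"F",np.round(s["contact_force"],1),"t",round(s["clock"],2))
def ambers(z=.022,box=(140,240,215,430)):
    im=manip.get_image("top");m=cv2.inRange(cv2.cvtColor(im,cv2.COLOR_RGB2HSV),(5,120,60),(18,255,255))
    r0,r1,c0,c1=box;n,l,st,c=cv2.connectedComponentsWithStats(m[r0:r1,c0:c1])
    for i in range(1,n):
        if st[i,4]>25:
            ys,xs=np.nonzero(l==i);W=p2w("top",np.c_[xs+c0,ys+r0],z)[:,:2];cen=W.mean(0);u=np.linalg.svd(W-cen,full_matrices=False)[2][0]
            t=(W-cen)@u;print("amber",cen.round(4),"dir",np.degrees(np.arctan(u[1]/u[0])).round(2),"len",(t.max()-t.min()).round(3),"n",st[i,4])
E
python3 - <<'E'
from h import *
ambers();go(.573,-.0757,.15,1.5)
E
```

```text
amber [ 0.5802 -0.1456] dir -5.02 len 0.124 n 201
amber [ 0.5721 -0.0755] dir 1.47 len 0.123 n 199
amber [ 0.5692 -0.2146] dir -0.96 len 0.119 n 200
amber [ 0.5607 -0.2856] dir -9.34 len 0.125 n 201
[0.6425, -0.3882, 0.1116] 0.1517 | pos [ 0.1938 -0.5414  0.2393] yaw 19.7 w 0.0853 F [0.5 0.4 0.2] t 0.45
```

Call:
move_arm([
  [[0.6425, -0.3882, 0.05, 0.1517, -0.3], [0.6425, -0.3882, 0.05, 0.1517, -0.3], [0.6425, -0.3882, 0.05, 0.1517, -0.3], [0.6425, -0.3882, 0.05, 0.1517, -0.3], [0.6425, -0.3882, 0.05, 0.1517, -0.3], [0.6425, -0.3882, 0.05, 0.1517, -0.3], [0.6425, -0.3882, 0.05, 0.1517, -0.3], [0.6425, -0.3882, 0.05, 0.1517, -0.3], [0.6425, -0.3882, 0.05, 0.1517, -0.3], [0.6425, -0.3882, 0.05, 0.1517, -0.3], [0.6425, -0.3882, 0.05, 0.1517, -0.3], [0.6425, -0.3882, 0.05, 0.1517, -0.3]],
])

```text
clock: 1.65
position: [0.5714, -0.0773, 0.1997]
ee_rot: [0.0, 1.0, 0.013, 0.0]
contact_force: [-0.2, -0.4, -0.5]
width: 0.0552
gripper_force: 0.0
```

Run:
```python
from h import *
go(.5725,-.0757,.014,1.5)
```

```text
[0.0014, -0.002, 0.2321] 0.0001 | pos [ 0.5714 -0.0773  0.1997] yaw 1.51 w 0.0552 F [-0.2 -0.4 -0.5] t 1.65
```

Call:
move_arm([
  [[0.0014, -0.002, 0.06, 0, -0.3], [0.0014, -0.002, 0.12, 0, -0.3], [0.0014, -0.002, 0.18, 0, -0.3], [0.0014, -0.002, 0.21, 0, -0.3], [0.0014, -0.002, 0.2321, 0, -0.3], [0.0014, -0.002, 0.2321, 0, -0.3], [0.0014, -0.002, 0.2321, 0, 1], [0.0014, -0.002, 0.2321, 0, 1], [0.0014, -0.002, 0.2321, 0, 1], [0.0014, -0.002, 0.2321, 0, 1], [0.0014, -0.002, 0.2321, 0, 1], [0.0014, -0.002, 0.2321, 0, 1]],
], squeeze=80)

```text
clock: 2.85
position: [0.5726, -0.0778, 0.0157]
ee_rot: [0.001, 1.0, 0.013, 0.002]
contact_force: [-1.3, -0.7, 7.0]
width: 0.0196
gripper_force: 78.4
```

Run:
```python
from h import *
go(.596,.0745,.15,0);go(.5725,-.0757,.15)
```

```text
[0.0342, -0.1896, -0.1679] 0.0125 | pos [ 0.5726 -0.0778  0.0157] yaw 1.5 w 0.0196 F [-1.3 -0.7  7. ] t 2.85
[-0.0001, -0.0027, -0.1679] 0.0 | pos [ 0.5726 -0.0778  0.0157] yaw 1.5 w 0.0196 F [-1.3 -0.7  7. ] t 2.85
```

Call:
move_arm([
  [[0, 0, -0.05, 0, 1], [0, 0, -0.11, 0, 1], [0, 0, -0.17, 0, 1], [0, 0, -0.17, 0, 1], [0, 0, -0.17, 0, 1]],
])

```text
clock: 3.35
position: [0.572, -0.0777, 0.1517]
ee_rot: [0.001, 1.0, 0.013, 0.002]
contact_force: [-0.2, 0.2, -0.3]
width: 0.0196
gripper_force: 78.4
```

Run:
```python
from h import *
ambers();go(.596,.0745,.15,0)
```

```text
amber [ 0.5692 -0.2146] dir -0.96 len 0.119 n 200
amber [ 0.5607 -0.2856] dir -9.34 len 0.125 n 201
amber [ 0.5718 -0.0863] dir 7.09 len 0.048 n 85
[0.0365, -0.189, -0.0001] 0.0124 | pos [ 0.5708 -0.0774  0.1499] yaw 1.49 w 0.0191 F [-0.2 -0.3 -1.2] t 3.4
```

Call:
move_arm([
  [[0.0365, -0.189, 0, 0.0124, 1], [0.0365, -0.189, 0, 0.0124, 1], [0.0365, -0.189, 0, 0.0124, 1], [0.0365, -0.189, 0, 0.0124, 1], [0.0365, -0.189, 0.04, 0.0124, 1], [0.0365, -0.189, 0.07, 0.0124, 1], [0.0365, -0.189, 0.07, 0.0124, 1], [0.0365, -0.189, 0.07, 0.0124, 1]],
])

```text
clock: 4.2
position: [0.5957, 0.0739, 0.0926]
ee_rot: [0.0, 1.0, -0.0, -0.002]
contact_force: [-0.1, -0.2, -0.3]
width: 0.0194
gripper_force: 78.6
```

Run:
```python
from h import *
go(.596,.0745,.060,0)
a=manip.get_image("side")[150:300,240:390,::-1]; b=manip.get_image("top")[140:240,225:375,::-1]
cv2.imwrite("pics/p1.png",cv2.resize(np.vstack([a,b])[:, :],None,fx=2.4,fy=2.4,interpolation=cv2.INTER_CUBIC))
```

```text
[0.0004, -0.0008, 0.0407] -0.0002 | pos [0.5957 0.0739 0.0926] yaw -0.02 w 0.0194 F [-0.1 -0.2 -0.3] t 4.2
```

View pics/p1.png

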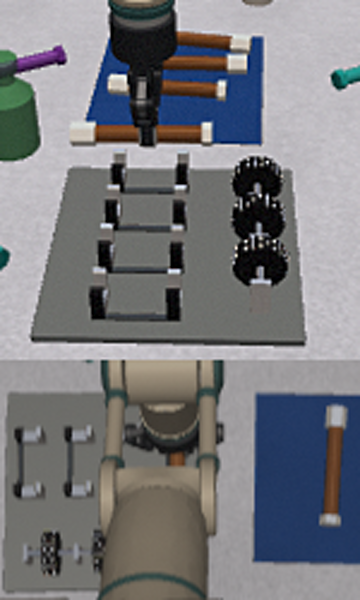

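Call:
move_arm([
  [[0.0004, -0.0008, 0.02, 0, 1], [0.0004, -0.0008, 0.035, 0, 1], [0.0004, -0.0008, 0.04, 0, 1], [0.0004, -0.0008, 0.043, 0, 1], [0.0004, -0.0008, 0.046, 0, 1], [0.0004, -0.0008, 0.046, 0, 1]],
])

```text
clock: 4.9
position: [0.5973, 0.0744, 0.0582]
ee_rot: [0.001, 1.0, 0.0, 0.001]
contact_force: [-1.4, -2.7, 3.4]
width: 0.0191
gripper_force: 79.1
```

Run:
```python
from h import *
go(.596,.0745,.042,0)
```

```text
[-0.0016, -0.0001, 0.0202] 0.0003 | pos [0.5973 0.0744 0.0582] yaw 0.03 w 0.0191 F [-1.4 -2.7  3.4] t 4.9
```

Call:
move_arm([
  [[0, 0, 0.005, 0, 1], [0, 0, 0.01, 0, 1], [0, 0, 0.015, 0, 1], [0, 0, 0.018, 0, 1], [0, 0, 0.018, 0, 1]],
])

```text
clock: 5.4
position: [0.5964, 0.0752, 0.0421]
ee_rot: [-0.0, 1.0, -0.0, -0.001]
contact_force: [-0.9, 0.2, -0.6]
width: 0.0192
gripper_force: 78.2
```

Call:
move_arm([
  [[0, 0, 0.003, 0, 1], [0, 0, 0.006, 0, 1], [0, 0, 0.006, 0, 1]],
])

```text
clock: 5.7
position: [0.5966, 0.0752, 0.0414]
ee_rot: [-0.0, 1.0, 0.0, 0.0]
contact_force: [-6.7, -0.6, 23.0]
width: 0.019
gripper_force: 81.6
```

Call:
move_arm([
  [[0, 0, -0.005, 0, 1], [0, 0, -0.005, 0, 0], [0, 0, -0.005, 0, 0], [0, 0, -0.005, 0, 0], [0, 0, -0.05, 0, 0], [0, 0, -0.1, 0, 0], [0, 0, -0.14, 0, 0], [0, 0, -0.14, 0, -0.3]],
])

```text
clock: 6.5
position: [0.6003, 0.0752, 0.1545]
ee_rot: [-0.0, 1.0, 0.0, 0.005]
contact_force: [0.9, -0.0, 0.4]
width: 0.0548
gripper_force: 0.0
```

Run:
```python
from h import *
ambers();go(.5802,-.1456,.15,-5)
a=manip.get_image("side")[150:300,240:390,::-1]
cv2.imwrite("pics/p2.png",cv2.resize(a,None,fx=4,fy=4,interpolation=cv2.INTER_CUBIC))
```

```text
amber [ 0.5799 -0.1456] dir -5.14 len 0.124 n 200
amber [0.6071 0.0756] dir -1.8 len 0.05 n 81
amber [ 0.5693 -0.2145] dir -0.99 len 0.119 n 198
amber [ 0.5607 -0.2856] dir -9.34 len 0.125 n 201
[-0.023, 0.2759, 0.0025] 0.0417 | pos [0.5986 0.0751 0.152 ] yaw 0.0 w 0.0557 F [-0.1  1.  -1.1] t 6.55
```

View pics/p2.png

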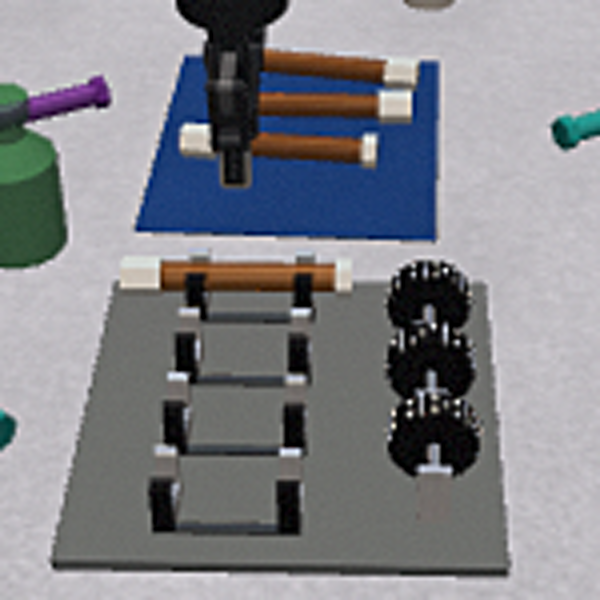

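Call:
move_arm([
  [[-0.023, 0.2759, 0, 0.0425, -0.3], [-0.023, 0.2759, 0, 0.0425, -0.3], [-0.023, 0.2759, 0, 0.0425, -0.3], [-0.023, 0.2759, 0, 0.0425, -0.3], [-0.023, 0.2759, 0, 0.0425, -0.3], [-0.023, 0.2759, 0.04, 0.0425, -0.3], [-0.023, 0.2759, 0.08, 0.0425, -0.3], [-0.023, 0.2759, 0.08, 0.0425, -0.3]],
])

```text
clock: 7.4
position: [0.5737, -0.1444, 0.0798]
ee_rot: [-0.002, 0.999, -0.045, -0.006]
contact_force: [-0.8, 0.7, -0.2]
width: 0.0555
gripper_force: 0.0
```

Run:
```python
from h import *
ambers();go(.580,-.146,.0155,-5)
```

```text
amber [0.6055 0.0754] dir -0.09 len 0.124 n 209
amber [ 0.5607 -0.2856] dir -9.34 len 0.125 n 201
[0.0055, 0.001, 0.0835] -0.001 | pos [ 0.5757 -0.1448  0.0823] yaw -5.12 w 0.0555 F [ 0.8 -0.7 -0.3] t 7.45
```

Call:
move_arm([
  [[0.002, 0.001, 0.03, 0, -0.3], [0.002, 0.001, 0.06, 0, -0.3], [0.002, 0.001, 0.0825, 0, -0.3], [0.002, 0.001, 0.0825, 0, -0.3], [0.002, 0.001, 0.0825, 0, 1], [0.002, 0.001, 0.0825, 0, 1], [0.002, 0.001, 0.0825, 0, 1], [0.002, 0.001, 0.0825, 0, 1], [0.002, 0.001, 0.0825, 0, 1]],
])

```text
clock: 8.35
position: [0.5814, -0.1469, 0.0219]
ee_rot: [0.0, 0.999, -0.044, 0.002]
contact_force: [0.3, 0.5, 6.1]
width: 0.0186
gripper_force: 78.3
```

Run:
```python
from h import *
go(.596,.1445,.125,0)
```

```text
[-0.014, -0.3644, -0.1288] -0.0424 | pos [ 0.5814 -0.1469  0.0219] yaw -5.08 w 0.0186 F [0.3 0.5 6.1] t 8.35
```

Call:
move_arm([
  [[0, 0, 0, 0, -0.3], [0, 0, 0, 0, -0.3], [0, 0, 0, 0, -0.3], [0, 0, 0, 0, -0.3]],
])

```text
clock: 8.75
position: [0.58, -0.1466, 0.0198]
ee_rot: [0.0, 0.999, -0.044, -0.0]
contact_force: [0.0, 0.9, -0.0]
width: 0.0557
gripper_force: 0.0
```

Call:
move_arm([
  [[0, 0, 0.006, 0, -0.3], [0, 0, 0.006, 0, -0.3], [0, 0, 0.006, 0, 1], [0, 0, 0.006, 0, 1], [0, 0, 0.006, 0, 1], [0, 0, 0.006, 0, 1], [0, 0, 0.006, 0, 1], [0, 0, 0.006, 0, 1]],
])

```text
clock: 9.55
position: [0.5802, -0.1467, 0.0154]
ee_rot: [0.0, 0.999, -0.044, 0.0]
contact_force: [-0.4, 0.8, 2.9]
width: 0.0194
gripper_force: 78.4
```

Run:
```python
from h import *
go(.596,.1445,.125,0)
```

```text
[-0.0127, -0.3643, -0.137] -0.0424 | pos [ 0.5802 -0.1467  0.0154] yaw -5.09 w 0.0194 F [-0.4  0.8  2.9] t 9.55
```

Call:
move_arm([
  [[0, 0, -0.06, 0, 1], [0, 0, -0.12, 0, 1], [-0.0127, -0.3643, -0.137, -0.0424, 1], [-0.0127, -0.3643, -0.137, -0.0424, 1], [-0.0127, -0.3643, -0.137, -0.0424, 1], [-0.0127, -0.3643, -0.137, -0.0424, 1], [-0.0127, -0.3643, -0.137, -0.0424, 1], [-0.0127, -0.3643, -0.137, -0.0424, 1], [-0.0127, -0.3643, -0.137, -0.0424, 1], [-0.0127, -0.3643, -0.09, -0.0424, 1], [-0.0127, -0.3643, -0.073, -0.0424, 1], [-0.0127, -0.3643, -0.073, -0.0424, 1]],
])

```text
clock: 10.75
position: [0.5933, 0.1435, 0.0705]
ee_rot: [0.001, 1.0, -0.0, -0.004]
contact_force: [0.2, -0.1, -1.0]
width: 0.0191
gripper_force: 78.7
```

Run:
```python
from h import *
import time
manip.get_image("side");manip.get_image("side")
go(.596,.1447,.042,0)
```

```text
[0.0, -0.0011, 0.0393] -0.0005 | pos [0.596  0.1438 0.0734] yaw -0.06 w 0.0195 F [ 0.5  0.  -0.1] t 10.85
```

Call:
move_arm([
  [[0, -0.0013, 0.01, 0, 1], [0, -0.0013, 0.018, 0, 1], [0, -0.0013, 0.023, 0, 1], [0, -0.0013, 0.028, 0, 1], [0, -0.0013, 0.033, 0, 1], [0, -0.0013, 0.037, 0, 1], [0, -0.0013, 0.041, 0, 1], [0, -0.0013, 0.041, 0, 1]],
])

```text
clock: 11.65
position: [0.5959, 0.1455, 0.0413]
ee_rot: [0.0, 1.0, -0.0, 0.0]
contact_force: [-1.5, -2.3, 5.7]
width: 0.0189
gripper_force: 79.7
```

Call:
move_arm([
  [[0, 0, 0.004, 0, 1], [0, 0, 0.006, 0, 1], [0, 0, 0.006, 0, 1]],
])

```text
clock: 11.95
position: [0.5959, 0.1455, 0.041]
ee_rot: [0.0, 1.0, 0.0, 0.001]
contact_force: [-9.1, -1.9, 30.9]
width: 0.0196
gripper_force: 82.6
```

Call:
move_arm([
  [[0, 0, -0.006, 0, 1], [0, 0, -0.006, 0, 0], [0, 0, -0.006, 0, 0], [0, 0, -0.006, 0, 0], [0, 0, -0.05, 0, 0], [0, 0, -0.1, 0, 0], [0, 0, -0.14, 0, 0], [0, 0, -0.14, 0, -0.3]],
])

```text
clock: 12.75
position: [0.5991, 0.1463, 0.1524]
ee_rot: [-0.001, 1.0, -0.0, 0.005]
contact_force: [0.4, -0.4, 0.6]
width: 0.0548
gripper_force: 0.0
```

Run:
```python
from h import *
ambers();go(.5693,-.2145,.15,-1)
```

```text
amber [0.6055 0.0754] dir -0.09 len 0.124 n 209
amber [0.6089 0.1475] dir -0.9 len 0.046 n 82
amber [ 0.5693 -0.2145] dir -0.99 len 0.119 n 198
amber [ 0.5607 -0.2856] dir -9.34 len 0.125 n 201
[-0.0351, 0.4506, -0.0002] 0.0083 | pos [0.5974 0.146  0.1498] yaw -0.0 w 0.0558 F [ 0.  -0.4 -0.4] t 12.8
```

Call:
move_arm([
  [[-0.0345, 0.4506, 0, 0.0083, -0.3], [-0.0345, 0.4506, 0, 0.0083, -0.3], [-0.0345, 0.4506, 0, 0.0083, -0.3], [-0.0345, 0.4506, 0, 0.0083, -0.3], [-0.0345, 0.4506, 0, 0.0083, -0.3], [-0.0345, 0.4506, 0, 0.0083, -0.3], [-0.0345, 0.4506, 0, 0.0083, -0.3], [-0.0345, 0.4506, 0, 0.0083, -0.3], [-0.0345, 0.4506, 0.05, 0.0083, -0.3], [-0.0345, 0.4506, 0.09, 0.0083, -0.3], [-0.0345, 0.4506, 0.09, 0.0083, -0.3], [-0.0345, 0.4506, 0.09, 0.0083, -0.3]],
])

```text
clock: 14.0
position: [0.5676, -0.214, 0.0747]
ee_rot: [-0.001, 1.0, -0.009, -0.001]
contact_force: [0.8, -0.0, -0.0]
width: 0.0552
gripper_force: 0.0
```

Run:
```python
from h import *
ambers();manip.get_image("side");go(.5693,-.2145,.0145,-1)
```

```text
amber [0.6026 0.1474] dir 0.34 len 0.124 n 208
amber [0.6051 0.0754] dir -0.12 len 0.127 n 210
[-0.0, -0.0004, 0.0782] 0.0003 | pos [ 0.5693 -0.2148  0.0771] yaw -0.97 w 0.0555 F [0.2 0.1 0.9] t 14.1
```

Call:
move_arm([
  [[0, -0.0004, 0.03, 0, -0.3], [0, -0.0004, 0.06, 0, -0.3], [0, -0.0004, 0.0782, 0, -0.3], [0, -0.0004, 0.0782, 0, -0.3], [0, -0.0004, 0.0782, 0, -0.3], [0, -0.0004, 0.0782, 0, 1], [0, -0.0004, 0.0782, 0, 1], [0, -0.0004, 0.0782, 0, 1], [0, -0.0004, 0.0782, 0, 1], [0, -0.0004, 0.0782, 0, 1], [0, -0.0004, 0.0782, 0, 1]],
])

```text
clock: 15.2
position: [0.5691, -0.2149, 0.015]
ee_rot: [0.001, 1.0, -0.009, 0.001]
contact_force: [-1.1, -0.2, 5.0]
width: 0.0191
gripper_force: 78.1
```

Run:
```python
from h import *
go(.596,.2152,.14,90)
```

```text
[0.0243, -0.5382, -0.1562] -0.7583 | pos [ 0.5691 -0.2149  0.015 ] yaw -0.99 w 0.0191 F [-1.1 -0.2  5. ] t 15.2
```

Call:
move_arm([
  [[0, 0, -0.06, 0, 1], [0, 0, -0.12, 0, 1], [0, 0, -0.18, 0, 1], [0.0243, -0.5382, -0.18, -0.7583, 1], [0.0243, -0.5382, -0.18, -0.7583, 1], [0.0243, -0.5382, -0.18, -0.7583, 1], [0.0243, -0.5382, -0.18, -0.7583, 1], [0.0243, -0.5382, -0.18, -0.7583, 1], [0.0243, -0.5382, -0.18, -0.7583, 1], [0.0243, -0.5382, -0.18, -0.7583, 1], [0.0243, -0.5382, -0.18, -0.7583, 1], [0.0243, -0.5382, -0.18, -0.7583, 1]],
])

```text
clock: 16.4
position: [0.5949, 0.2193, 0.1579]
ee_rot: [-0.0, 0.784, 0.621, 0.001]
contact_force: [-0.1, -0.7, -0.4]
width: 0.0194
gripper_force: 78.4
```

Run:
```python
from h import *
go(.596,.2152,.15,180)
```

```text
[-0.0047, 0.0025, 0.0098] -0.8598 | pos [0.5949 0.2193 0.1579] yaw 76.83 w 0.0194 F [-0.1 -0.7 -0.4] t 16.4
```

Call:
move_arm([
  [[-0.0047, 0.0025, 0, -0.8598, 1], [-0.0047, 0.0025, 0, -0.8598, 1], [-0.0047, 0.0025, 0, -0.8598, 1], [-0.0047, 0.0025, 0, -0.8598, 1], [-0.0047, 0.0025, 0, -0.8598, 1], [-0.0047, 0.0025, 0, -0.8598, 1], [-0.0047, 0.0025, 0, -0.8598, 1], [-0.0047, 0.0025, 0, -0.8598, 1], [-0.0047, 0.0025, 0, -0.8598, 1], [-0.0047, 0.0025, 0, -0.8598, 1], [-0.0047, 0.0025, 0, -0.8598, 1], [-0.0047, 0.0025, 0, -0.8598, 1]],
])

```text
clock: 17.6
position: [0.5961, 0.2114, 0.1577]
ee_rot: [0.0, 0.001, 1.0, -0.0]
contact_force: [0.9, -0.3, -1.4]
width: 0.0194
gripper_force: 78.4
```

Run:
```python
from h import *
manip.get_image("side");manip.get_image("side");go(.596,.2152,.075,180)
```

```text
[0.0002, 0.0047, 0.1033] -0.0045 | pos [0.5962 0.2114 0.1577] yaw 179.46 w 0.0194 F [ 0.1  0.8 -0.1] t 17.7
```

Call:
move_arm([
  [[0.0002, 0.0047, 0.05, -0.0045, 1], [0.0002, 0.0047, 0.09, -0.0045, 1], [0.0002, 0.0047, 0.1033, -0.0045, 1], [0.0002, 0.0047, 0.1033, -0.0045, 1], [0.0002, 0.0047, 0.1033, -0.0045, 1], [0.0002, 0.0047, 0.1033, -0.0045, 1]],
])

```text
clock: 18.3
position: [0.5976, 0.2156, 0.0766]
ee_rot: [0.002, 0.0, 1.0, 0.0]
contact_force: [0.4, 0.4, -1.3]
width: 0.0194
gripper_force: 78.4
```

Run:
```python
from h import *
go(.596,.2152,.042,180)
a=manip.get_image("side")[150:300,240:390,::-1]
cv2.imwrite("pics/p3.png",cv2.resize(a,None,fx=3.5,fy=3.5,interpolation=cv2.INTER_CUBIC))
```

```text
[0.002, -0.0004, 0.0433] -0.0002 | pos [0.5976 0.2156 0.0766] yaw 179.98 w 0.0194 F [ 0.4  0.4 -1.3] t 18.3
```

View pics/p3.png

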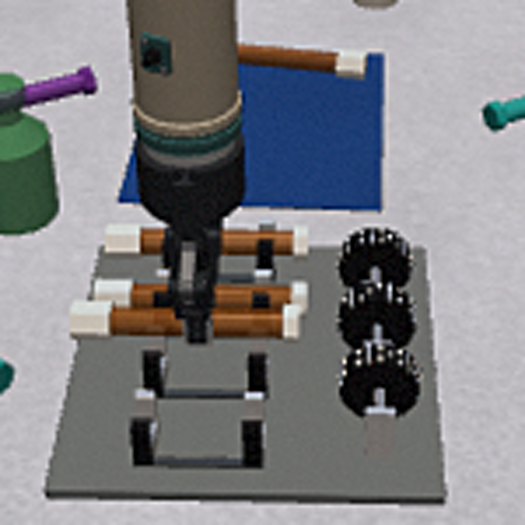

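Call:
move_arm([
  [[0.001, -0.0002, 0.012, 0, 1], [0.001, -0.0002, 0.02, 0, 1], [0.001, -0.0002, 0.025, 0, 1], [0.001, -0.0002, 0.03, 0, 1], [0.001, -0.0002, 0.035, 0, 1], [0.001, -0.0002, 0.04, 0, 1], [0.001, -0.0002, 0.045, 0, 1], [0.001, -0.0002, 0.045, 0, 1]],
])

```text
clock: 19.15
position: [0.5956, 0.2151, 0.0408]
ee_rot: [0.001, -0.0, 1.0, 0.0]
contact_force: [-3.0, -2.1, 15.0]
width: 0.0191
gripper_force: 80.5
```

Call:
move_arm([
  [[0, 0, 0.003, 0, 1], [0, 0, 0.004, 0, 1], [0, 0, -0.003, 0, 1], [0, 0, -0.003, 0, 0], [0, 0, -0.003, 0, 0], [0, 0, -0.003, 0, 0], [0, 0, -0.05, 0, 0], [0, 0, -0.1, 0, 0], [0, 0, -0.14, 0, 0], [0, 0, -0.14, 0, -0.3], [0, 0, -0.14, 0, -0.3]],
])

```text
clock: 20.25
position: [0.5953, 0.2151, 0.1506]
ee_rot: [0.0, -0.0, 1.0, 0.0]
contact_force: [-0.9, -0.3, -0.8]
width: 0.0551
gripper_force: 0.0
```

Run:
```python
from h import *
ambers();go(.5607,-.2856,.15,170.6)
```

```text
amber [0.6026 0.1474] dir 0.34 len 0.124 n 208
amber [0.6055 0.0754] dir -0.09 len 0.124 n 209
amber [0.6107 0.2196] dir 3.67 len 0.039 n 46
amber [ 0.5605 -0.2856] dir -9.25 len 0.125 n 202
[0.0425, -0.6256, -0.0008] 0.0785 | pos [0.5945 0.2149 0.1494] yaw 180.02 w 0.0557 F [-0.2  0.2 -0.3] t 20.3
```

Call:
move_arm([
  [[0.0425, -0.6256, 0, 0.0785, -0.3], [0.0425, -0.6256, 0, 0.0785, -0.3], [0.0425, -0.6256, 0, 0.0785, -0.3], [0.0425, -0.6256, 0, 0.0785, -0.3], [0.0425, -0.6256, 0, 0.0785, -0.3], [0.0425, -0.6256, 0, 0.0785, -0.3], [0.0425, -0.6256, 0, 0.0785, -0.3], [0.0425, -0.6256, 0, 0.0785, -0.3], [0.0425, -0.6256, 0, 0.0785, -0.3], [0.0425, -0.6256, 0, 0.0785, -0.3], [0.0425, -0.6256, 0, 0.0785, -0.3], [0.0425, -0.6256, 0, 0.0785, -0.3]],
])

```text
clock: 21.5
position: [0.5601, -0.2861, 0.1481]
ee_rot: [-0.002, 0.083, 0.997, 0.001]
contact_force: [-0.3, -0.4, -1.0]
width: 0.0553
gripper_force: 0.0
```

Run:
```python
from h import *
manip.get_image("side");ambers();go(.5605,-.286,.0145,170.7)
```

```text
amber [0.6057 0.2165] dir 0.52 len 0.127 n 206
amber [0.6026 0.1474] dir 0.34 len 0.124 n 208
amber [0.6055 0.0754] dir -0.09 len 0.124 n 209
amber [ 0.584  -0.2905] dir -55.71 len 0.02 n 29
[-0.0002, -0.0026, 0.1681] -0.0008 | pos [ 0.5607 -0.284   0.149 ] yaw 170.61 w 0.0552 F [ 0.7  0.7 -0.3] t 21.6
```

Call:
move_arm([
  [[0, -0.001, 0.05, 0, -0.3], [0, -0.001, 0.1, 0, -0.3], [0, -0.001, 0.15, 0, -0.3], [0, -0.001, 0.1681, 0, -0.3], [0, -0.001, 0.1681, 0, -0.3], [0, -0.001, 0.1681, 0, -0.3], [0, -0.001, 0.1681, 0, 1], [0, -0.001, 0.1681, 0, 1], [0, -0.001, 0.1681, 0, 1], [0, -0.001, 0.1681, 0, 1], [0, -0.001, 0.1681, 0, 1], [0, -0.001, 0.1681, 0, 1]],
])

```text
clock: 22.8
position: [0.5623, -0.2865, 0.0182]
ee_rot: [0.001, 0.082, 0.997, -0.001]
contact_force: [0.1, 1.2, 6.2]
width: 0.0191
gripper_force: 78.3
```

Run:
```python
from h import *
go(.596,.2852,.15,90)
```

```text
[0.0752, 0.712, -0.1648] 0.6716 | pos [ 0.5623 -0.2865  0.0182] yaw 170.59 w 0.0191 F [0.1 1.2 6.2] t 22.8
```

Call:
move_arm([
  [[0, 0, -0.06, 0, 1], [0, 0, -0.12, 0, 1], [0, 0, -0.18, 0, 1], [0.0752, 0.712, -0.18, 0.6716, 1], [0.0752, 0.712, -0.18, 0.6716, 1], [0.0752, 0.712, -0.18, 0.6716, 1], [0.0752, 0.712, -0.18, 0.6716, 1], [0.0752, 0.712, -0.18, 0.6716, 1], [0.0752, 0.712, -0.18, 0.6716, 1], [0.0752, 0.712, -0.18, 0.6716, 1], [0.0752, 0.712, -0.18, 0.6716, 1], [0.0752, 0.712, -0.18, 0.6716, 1]],
])

```text
clock: 24.0
position: [0.5868, 0.1412, 0.1608]
ee_rot: [0.0, 0.663, 0.749, 0.0]
contact_force: [1.1, -0.7, -1.4]
width: 0.019
gripper_force: 78.6
```

Run:
```python
from h import *
go(.596,.2852,.15,0)
```

```text
[0.1773, 0.0332, 0.0134] 0.808 | pos [0.5868 0.1412 0.1608] yaw 96.95 w 0.019 F [ 1.1 -0.7 -1.4] t 24.0
```

Call:
move_arm([
  [[0.1773, 0.0332, 0, 0.808, 1], [0.1773, 0.0332, 0, 0.808, 1], [0.1773, 0.0332, 0, 0.808, 1], [0.1773, 0.0332, 0, 0.808, 1], [0.1773, 0.0332, 0, 0.808, 1], [0.1773, 0.0332, 0, 0.808, 1], [0.1773, 0.0332, 0, 0.808, 1], [0.1773, 0.0332, 0, 0.808, 1], [0.1773, 0.0332, 0, 0.808, 1], [0.1773, 0.0332, 0, 0.808, 1], [0.1773, 0.0332, 0, 0.808, 1], [0.1773, 0.0332, 0, 0.808, 1]],
])

```text
clock: 25.2
position: [0.5952, 0.2834, 0.1605]
ee_rot: [-0.0, 1.0, 0.001, 0.0]
contact_force: [0.4, 0.3, 0.0]
width: 0.0188
gripper_force: 78.5
```

Run:
```python
from h import *
manip.get_image("side");manip.get_image("side");go(.596,.2852,.075,0)
```

```text
[0.001, -0.0023, 0.1068] 0.0028 | pos [0.5952 0.2833 0.1605] yaw 0.34 w 0.0189 F [-0.6 -0.2 -0.9] t 25.3
```

Call:
move_arm([
  [[0.001, -0.0023, 0.05, 0.0028, 1], [0.001, -0.0023, 0.09, 0.0028, 1], [0.001, -0.0023, 0.1068, 0.0028, 1], [0.001, -0.0023, 0.1068, 0.0028, 1], [0.001, -0.0023, 0.1068, 0.0028, 1], [0.001, -0.0023, 0.1068, 0.0028, 1]],
])

```text
clock: 25.9
position: [0.5976, 0.2859, 0.0768]
ee_rot: [-0.001, 1.0, 0.0, 0.002]
contact_force: [1.1, -0.5, -0.9]
width: 0.019
gripper_force: 78.5
```

Run:
```python
from h import *
manip.get_image("side");go(.596,.2852,.042,0)
```

```text
[-0.0018, 0.0008, 0.0435] 0.0001 | pos [0.5975 0.2858 0.0768] yaw 0.01 w 0.019 F [ 0.2  0.1 -1. ] t 25.95
```

Call:
move_arm([
  [[-0.001, 0.0005, 0.012, 0, 1], [-0.001, 0.0005, 0.02, 0, 1], [-0.001, 0.0005, 0.025, 0, 1], [-0.001, 0.0005, 0.03, 0, 1], [-0.001, 0.0005, 0.035, 0, 1], [-0.001, 0.0005, 0.04, 0, 1], [-0.001, 0.0005, 0.044, 0, 1], [-0.001, 0.0005, 0.044, 0, 1]],
])

```text
clock: 26.75
position: [0.5958, 0.2852, 0.0439]
ee_rot: [-0.0, 1.0, 0.0, 0.001]
contact_force: [-4.7, -2.9, 23.9]
width: 0.0192
gripper_force: 81.6
```

Call:
move_arm([
  [[0, 0, -0.005, 0, 1], [0, 0, -0.005, 0, 0], [0, 0, -0.005, 0, 0], [0, 0, -0.005, 0, 0], [0, 0, -0.06, 0, 0], [0, 0, -0.12, 0, 0], [0, 0, -0.18, 0, 0], [-0.1, 0.6, -0.2, 0, 0], [-0.1, 0.6, -0.2, 0, 0], [-0.1, 0.6, -0.2, 0, 0], [-0.1, 0.6, -0.2, 0, 0], [-0.1, 0.6, -0.2, 0, 0]],
])

```text
clock: 27.95
position: [0.5534, 0.0368, 0.1912]
ee_rot: [0.0, 1.0, 0.0, -0.0]
contact_force: [0.3, -0.4, 0.7]
width: 0.0425
gripper_force: 0.0
```

Call:
move_arm([
  [[0, 0.35, 0, 0, 0], [0, 0.35, 0, 0, 0], [0, 0.35, 0, 0, 0], [0, 0.35, 0, 0, 0], [0, 0.35, 0, 0, 0], [0, 0.35, 0, 0, 0]],
])

```text
clock: 28.55
position: [0.5538, -0.2453, 0.1909]
ee_rot: [0.0, 1.0, -0.001, -0.0]
contact_force: [-0.2, 0.5, -0.0]
width: 0.0427
gripper_force: 0.0
```

Run:
```python
from h import *
ambers(z=.05);go(.45,.247,.2)
t=np.mean([manip.get_image("top").astype(float) for _ in range(3)],0).astype(np.uint8)[:,:,::-1];np.save("top2.npy",t)
s=manip.get_image("side")[205:300,250:370,::-1]
f=lambda a,k:cv2.resize(a,None,fx=k,fy=k,interpolation=cv2.INTER_CUBIC)
a=f(t[206:234,234:304],11);b=f(s,3)
o=np.zeros((a.shape[0]+b.shape[0],max(a.shape[1],b.shape[1]),3),np.uint8);o[:a.shape[0],:a.shape[1]]=a;o[a.shape[0]:,:b.shape[1]]=b
cv2.imwrite("pics/w1.png",o);print(o.shape)
```

```text
amber [0.598  0.2837] dir 0.7 len 0.122 n 208
amber [0.5983 0.2131] dir 0.46 len 0.125 n 208
amber [0.5958 0.145 ] dir 0.34 len 0.122 n 208
amber [0.5985 0.0743] dir -0.09 len 0.122 n 209
[-0.1328, -0.6201, -0.0115] 0.0 | pos [ 0.5541 -0.2496  0.1908] yaw -0.24 w 0.0429 F [ 1.6 -4.  -0.2] t 28.6
(593, 770, 3)
```

View pics/w1.png

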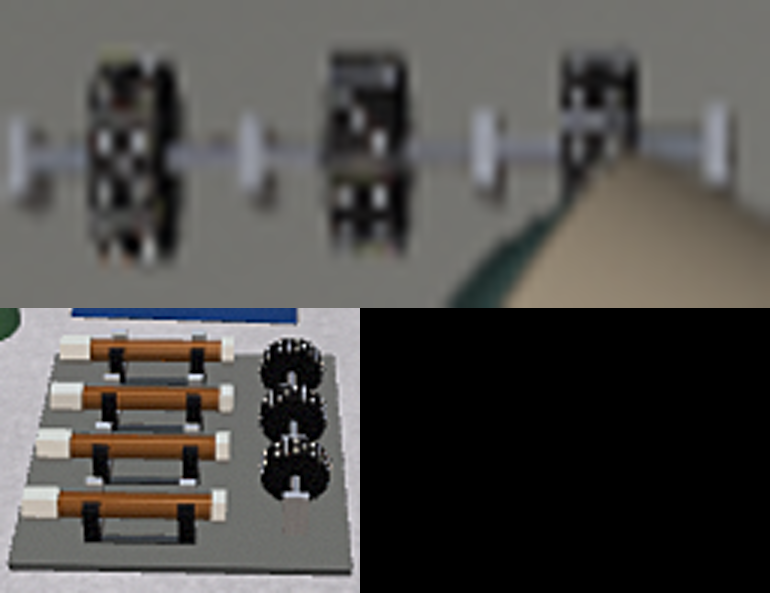

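```bash
cat >> h.py <<'E'
def strip(im,yc,xc=.463,rng=(-95,75)):
    ph=np.radians(np.linspace(rng[1],rng[0],510));v=np.linspace(.0125,-.0125,150)
    X=np.stack(np.broadcast_arrays(xc+.03*np.sin(ph)[:,None],yc+v[None],.052+.03*np.cos(ph)[:,None]),-1)
    p=w2p("top",X).astype(np.float32)
    return cv2.remap(im,p[...,0].copy(),p[...,1].copy(),cv2.INTER_CUBIC)
def strips(im,f,ys=(.2495,.1795,.1095)):
    o=[]
    for y in ys:
        s=strip(im,y);
        for d in range(-90,80,15):
            r=int((75-d)*3);cv2.line(s,(0,r),(8 if d%30 else 18,r),(0,255,255),1)
            if d%30==0:cv2.putText(s,str(d),(20,r+4),0,.35,(0,255,255),1)
        o+=[s,np.full((510,20,3),60,np.uint8)]
    cv2.imwrite("pics/"+f,np.hstack(o))
E
python3 - <<'E'
from h import *
strips(np.load("top_ref.npy").copy(),"st1.png")
E
```

```text
(no output)
```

View pics/st1.png

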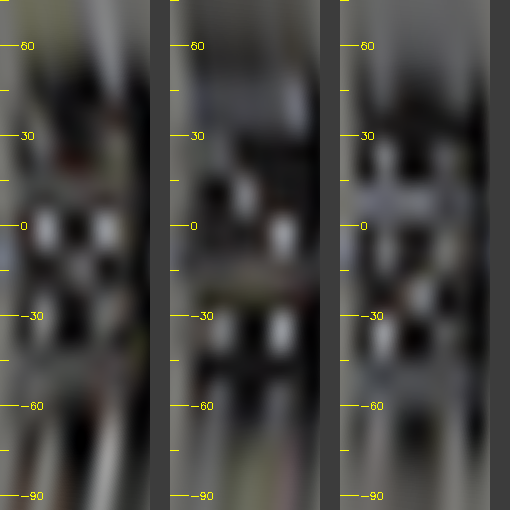

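Wheel readings: left 5 at about -15° (225°), middle 3 at about +11° (131°), right 5 at about -23° (217°). So the turns needed are left -105°, middle +109° and right -157°. I'll pinch each wheel near its top and swing it along arcs.

Run:
```python
from h import *
go(.4724,.2495,.15,0)
```

```text
[-0.102, -0.6129, 0.0513] -0.0002 | pos [ 0.5538 -0.2409  0.191 ] yaw -0.02 w 0.0425 F [1.2 0.7 0.2] t 28.8
```

Call:
move_arm([
  [[-0.102, -0.6129, 0.03, 0, 0.2], [-0.102, -0.6129, 0.03, 0, 0.2], [-0.102, -0.6129, 0.03, 0, 0.2], [-0.102, -0.6129, 0.03, 0, 0.2], [-0.102, -0.6129, 0.03, 0, 0.2], [-0.102, -0.6129, 0.03, 0, 0.2], [-0.102, -0.6129, 0.03, 0, 0.2], [-0.102, -0.6129, 0.03, 0, 0.2], [-0.102, -0.6129, 0.03, 0, 0.2], [-0.102, -0.6129, 0.03, 0, 0.2], [-0.102, -0.6129, 0.06, 0, 0.2], [-0.102, -0.6129, 0.08, 0, 0.2]],
], squeeze=35)

```text
clock: 30.0
position: [0.4702, 0.2519, 0.127]
ee_rot: [-0.0, 1.0, 0.003, -0.0]
contact_force: [-0.0, -0.9, 0.1]
width: 0.0339
gripper_force: 0.0
```

Run:
```python
from h import *
for _ in range(4): manip.get_image("side")
go(.4724,.2495,.0718,0)
```

```text
[0.0008, 0.0001, 0.0702] 0.0008 | pos [0.4717 0.2496 0.1279] yaw 0.09 w 0.034 F [ 0.1 -0.2  1.1] t 30.2
```

Descend, pinch, then swing.

Call:
move_arm([
  [[0.0008, 0, 0.04, 0.0008, 0.2], [0.0008, 0, 0.06, 0.0008, 0.2], [0.0008, 0, 0.0702, 0.0008, 0.2], [0.0008, 0, 0.0702, 0.0008, 0.2], [0.0008, 0, 0.0702, 0.0008, 0.2], [0.0008, 0, 0.0702, 0.0008, 1], [0.0008, 0, 0.0702, 0.0008, 1], [0.0008, 0, 0.0702, 0.0008, 1], [0.0008, 0, 0.0702, 0.0008, 1]],
])

```text
clock: 31.1
position: [0.4743, 0.2495, 0.073]
ee_rot: [-0.001, 1.0, -0.001, 0.001]
contact_force: [-0.5, 2.7, 6.1]
width: 0.0188
gripper_force: 38.3
```

Call:
move_arm([
  [[-0.0037, 0, -0.0015, 0, 1], [-0.0077, 0, -0.0024, 0, 1], [-0.0118, 0, -0.0027, 0, 1], [-0.0159, 0, -0.0024, 0, 1], [-0.0199, 0, -0.0015, 0, 1], [-0.0236, 0, 0, 0, 1], [-0.0236, 0, 0, 0, 1], [-0.0236, 0, 0, 0, 1]],
])

```text
clock: 31.9
position: [0.4663, 0.2497, 0.0751]
ee_rot: [-0.001, 1.0, 0.001, 0.013]
contact_force: [17.4, -3.8, 2.0]
width: 0.0188
gripper_force: 37.8
```

Call:
move_arm([
  [[0.013, 0, 0, 0, 0.2], [0.013, 0, 0, 0, 0.2], [0.013, 0, 0, 0, 0.2], [0.013, 0, -0.03, 0, 0.2], [0.013, 0, -0.05, 0, 1], [0.013, 0, -0.05, 0, 1], [0.013, 0, -0.05, 0, 1], [0.013, 0, -0.05, 0, 1]],
])

```text
clock: 32.7
position: [0.4635, 0.2485, 0.1105]
ee_rot: [0.0, 1.0, -0.001, -0.001]
contact_force: [-0.4, -0.1, 0.2]
width: 0.0002
gripper_force: 0.0
```

Run:
```python
from h import *
manip.get_image("side");go(.473,.2495,.094,0)
```

```text
[0.0118, -0.0012, 0.0206] -0.0007 | pos [0.4636 0.2485 0.1104] yaw -0.08 w 0.0 F [ 0.6 -0.5  0.6] t 32.75
```

Call:
move_arm([
  [[0.0118, -0.0012, 0.015, 0, 1], [0.0118, -0.0012, 0.022, 0, 1], [0.0118, -0.0012, 0.029, 0, 1], [0.0118, -0.0012, 0.029, 0, 1], [0.0068, -0.0012, 0.029, 0, 1], [0.0018, -0.0012, 0.029, 0, 1], [-0.0032, -0.0012, 0.029, 0, 1], [-0.0082, -0.0012, 0.029, 0, 1], [-0.0132, -0.0012, 0.029, 0, 1], [-0.0132, -0.0012, 0.029, 0, 1]],
])

```text
clock: 33.75
position: [0.4557, 0.2496, 0.0898]
ee_rot: [0.0, 1.0, -0.001, 0.002]
contact_force: [0.2, -3.0, 11.9]
width: -0.0
gripper_force: 5.7
```

Call:
move_arm([
  [[0, 0, -0.02, 0, 1], [0.025, 0, -0.02, 0, 1], [0.025, 0, -0.02, 0, 1], [0.025, 0, -0.008, 0, 1], [0.025, 0, 0, 0, 1], [0.025, 0, 0, 0, 1], [0.02, 0, 0, 0, 1], [0.015, 0, 0, 0, 1], [0.01, 0, 0, 0, 1], [0.005, 0, 0, 0, 1], [0, 0, 0, 0, 1], [0, 0, 0, 0, 1]],
])

```text
clock: 34.95
position: [0.4546, 0.2495, 0.0897]
ee_rot: [0.0, 1.0, -0.0, 0.002]
contact_force: [0.9, -2.6, 14.5]
width: -0.0002
gripper_force: 7.0
```

Call:
move_arm([
  [[0, 0, -0.05, 0, 1], [0, 0, -0.1, 0, 1], [0, 0.6, -0.12, 0, 1], [0, 0.6, -0.12, 0, 1], [0, 0.6, -0.12, 0, 1], [0, 0.6, -0.12, 0, 1], [0, 0.6, -0.12, 0, 1], [0, 0.6, -0.12, 0, 1], [0, 0.6, -0.12, 0, 1], [0, 0.6, -0.12, 0, 1], [0, 0.6, -0.12, 0, 1], [0, 0.6, -0.12, 0, 1]],
])

```text
clock: 36.15
position: [0.4522, -0.2328, 0.1831]
ee_rot: [-0.0, 1.0, -0.002, -0.001]
contact_force: [0.2, 0.9, 0.4]
width: -0.0
gripper_force: 0.0
```

Run:
```python
from h import *
t=np.mean([manip.get_image("top").astype(float) for _ in range(3)],0).astype(np.uint8)[:,:,::-1].copy()
strips(t,"st2.png");go(.473,.2495,.11,0)
```

```text
[0.0229, -0.6007, 0.091] -0.0023 | pos [ 0.4523 -0.2309  0.1828] yaw -0.28 w -0.0003 F [-0.9  1.1 -0.9] t 36.3
```

View pics/st2.png

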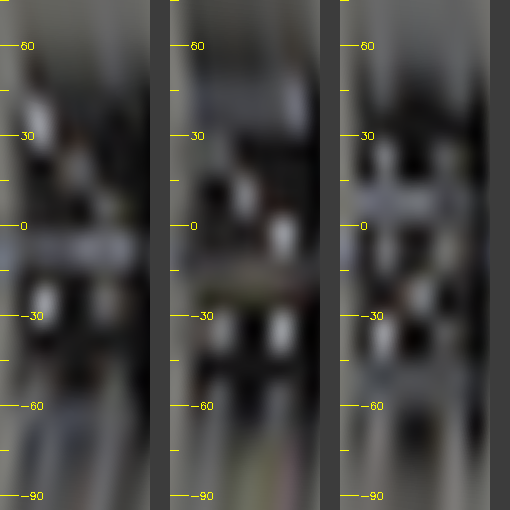

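Call:
move_arm([
  [[0.0209, -0.6, 0, -0.0023, 1], [0.0209, -0.6, 0, -0.0023, 1], [0.0209, -0.6, 0, -0.0023, 1], [0.0209, -0.6, 0, -0.0023, 1], [0.0209, -0.6, 0, -0.0023, 1], [0.0209, -0.6, 0, -0.0023, 1], [0.0209, -0.6, 0, -0.0023, 1], [0.0209, -0.6, 0, -0.0023, 1], [0.0209, -0.6, 0, -0.0023, 1], [0.0209, -0.6, 0.04, -0.0023, 1], [0.0209, -0.6, 0.09, -0.0023, 1], [0.0209, -0.6, 0.09, -0.0023, 1]],
])

```text
clock: 37.5
position: [0.4642, 0.25, 0.1072]
ee_rot: [0.002, 1.0, 0.004, -0.007]
contact_force: [-0.1, -0.6, -0.3]
width: 0.0002
gripper_force: 0.0
```

Run:
```python
from h import *
for _ in range(3): manip.get_image("side")
go(.469,.2495,.0872,0)
```

```text
[-0.0018, 0.0007, 0.0324] 0.0018 | pos [0.4704 0.25   0.1132] yaw 0.21 w 0.0002 F [ 0.6 -0.8 -0.5] t 37.65
```

Call:
move_arm([
  [[-0.0018, 0.0007, 0.02, 0.0018, 1], [-0.0018, 0.0007, 0.028, 0.0018, 1], [-0.0018, 0.0007, 0.0324, 0.0018, 1], [-0.0018, 0.0007, 0.0324, 0.0018, 1], [-0.0065, 0.0007, 0.0324, 0.0018, 1], [-0.0112, 0.0007, 0.0324, 0.0018, 1], [-0.0159, 0.0007, 0.0324, 0.0018, 1], [-0.0159, 0.0007, 0.0324, 0.0018, 1], [-0.0159, 0.0007, 0, 0.0018, 1], [-0.0211, 0.0881, 0, 0.0018, 1], [-0.0211, 0.0881, 0, 0.0018, 1], [-0.0211, 0.0881, 0, 0.0018, 1]],
])

```text
clock: 38.85
position: [0.4545, 0.1771, 0.1139]
ee_rot: [0.0, 1.0, -0.002, 0.001]
contact_force: [-0.8, -0.2, 0.5]
width: -0.0003
gripper_force: 0.0
```

Run:
```python
from h import *
for _ in range(3): manip.get_image("side")
go(.4535,.1795,.0872,0)
```

```text
[-0.002, 0.0002, 0.0326] -0.0008 | pos [0.4551 0.1797 0.1133] yaw -0.09 w 0.0004 F [-0.9 -0.6  0.1] t 39.0
```

Call:
move_arm([
  [[-0.002, 0, 0.022, 0, 1], [-0.002, 0, 0.029, 0, 1], [-0.002, 0, 0.0326, 0, 1], [-0.002, 0, 0.0326, 0, 1], [0.0028, 0, 0.0326, 0, 1], [0.0076, 0, 0.0326, 0, 1], [0.0124, 0, 0.0326, 0, 1], [0.0172, 0, 0.0326, 0, 1], [0.0218, 0, 0.0326, 0, 1], [0.0218, 0, 0.0326, 0, 1], [0.0218, 0, 0.01, 0, 1], [-0.002, 0, 0.01, 0, 1]],
])

```text
clock: 40.2
position: [0.4572, 0.1807, 0.1067]
ee_rot: [-0.001, 1.0, -0.0, 0.004]
contact_force: [-0.1, 0.1, 0.6]
width: 0.0003
gripper_force: 0.0
```

Call:
move_arm([
  [[0, 0, 0.012, 0, 1], [0, 0, 0.019, 0, 1], [0, 0, 0.0226, 0, 1], [0, 0, 0.0226, 0, 1], [0.0048, 0, 0.0226, 0, 1], [0.0096, 0, 0.0226, 0, 1], [0.0144, 0, 0.0226, 0, 1], [0.0192, 0, 0.0226, 0, 1], [0.0238, 0, 0.0226, 0, 1], [0.0238, 0, 0.0226, 0, 1], [0.0238, 0, 0, 0, 1], [0, 0, 0, 0, 1]],
])

```text
clock: 41.4
position: [0.4576, 0.1801, 0.1056]
ee_rot: [-0.001, 1.0, -0.001, 0.003]
contact_force: [-0.2, 0.1, -0.4]
width: 0.0
gripper_force: 0.0
```

Call:
move_arm([
  [[0, 0, 0.012, 0, 1], [0, 0, 0.019, 0, 1], [0, 0, 0.0226, 0, 1], [0, 0, 0.0226, 0, 1], [0.0048, 0, 0.0226, 0, 1], [0.0096, 0, 0.0226, 0, 1], [0.0144, 0, 0.0226, 0, 1], [0.0192, 0, 0.0226, 0, 1], [0.0238, 0, 0.0226, 0, 1], [0.0238, 0, 0.0226, 0, 1], [0.0238, 0, 0, 0, 1], [0.024, 0.0877, 0, 0, 1]],
])

```text
clock: 42.6
position: [0.4753, 0.1329, 0.1051]
ee_rot: [-0.001, 1.0, 0.003, 0.003]
contact_force: [1.0, -1.6, -0.4]
width: -0.0
gripper_force: 0.0
```

Run:
```python
from h import *
for _ in range(6): manip.get_image("side")
go(.4732,.1095,.0872,0)
```

```text
[0.0016, 0.0251, 0.0202] -0.0004 | pos [0.4719 0.1296 0.1034] yaw -0.05 w -0.0001 F [-0.4  0.3  0.1] t 42.9
```

Call:
move_arm([
  [[0.0016, 0.0251, 0, 0, 1], [0.0016, 0.0251, 0.008, 0, 1], [0.0016, 0.0251, 0.016, 0, 1], [0.0016, 0.0251, 0.0204, 0, 1], [0.0016, 0.0251, 0.0204, 0, 1], [-0.0048, 0.0251, 0.0204, 0, 1], [-0.0112, 0.0251, 0.0204, 0, 1], [-0.0176, 0.0251, 0.0204, 0, 1], [-0.0241, 0.0251, 0.0204, 0, 1], [-0.0241, 0.0251, 0.0204, 0, 1], [-0.0241, 0.0251, 0, 0, 1], [0.0016, 0.0251, 0, 0, 1]],
])

```text
clock: 44.1
position: [0.4712, 0.1103, 0.1052]
ee_rot: [-0.0, 1.0, 0.0, -0.001]
contact_force: [0.1, -0.3, -0.0]
width: 0.0001
gripper_force: 0.0
```

Call:
move_arm([
  [[0, 0, 0.008, 0, 1], [0, 0, 0.016, 0, 1], [0, 0, 0.0204, 0, 1], [0, 0, 0.0204, 0, 1], [-0.0064, 0, 0.0204, 0, 1], [-0.0128, 0, 0.0204, 0, 1], [-0.0192, 0, 0.0204, 0, 1], [-0.0257, 0, 0.0204, 0, 1], [-0.0257, 0, 0.0204, 0, 1], [-0.0257, 0, 0, 0, 1], [0, 0, 0, 0, 1], [0, 0, 0, 0, 1]],
])

```text
clock: 45.3
position: [0.4742, 0.1094, 0.104]
ee_rot: [-0.0, 1.0, -0.0, 0.001]
contact_force: [-0.0, -0.5, -1.6]
width: -0.0002
gripper_force: 0.0
```

Call:
move_arm([
  [[0, 0, 0.008, 0, 1], [0, 0, 0.016, 0, 1], [0, 0, 0.0204, 0, 1], [0, 0, 0.0204, 0, 1], [-0.0064, 0, 0.0204, 0, 1], [-0.0128, 0, 0.0204, 0, 1], [-0.0192, 0, 0.0204, 0, 1], [-0.0257, 0, 0.0204, 0, 1], [-0.0257, 0, 0.0204, 0, 1], [-0.0257, 0, 0, 0, 1], [0, 0, 0, 0, 1], [0, 0, 0, 0, 1]],
])

```text
clock: 46.5
position: [0.4745, 0.1092, 0.1042]
ee_rot: [-0.0, 1.0, -0.0, 0.001]
contact_force: [-0.5, -0.4, 1.4]
width: -0.0003
gripper_force: 0.0
```

Call:
move_arm([
  [[0, 0, 0.008, 0, 1], [0, 0, 0.016, 0, 1], [0, 0, 0.0204, 0, 1], [0, 0, 0.0204, 0, 1], [-0.0064, 0, 0.0204, 0, 1], [-0.0128, 0, 0.0204, 0, 1], [-0.0192, 0, 0.0204, 0, 1], [-0.0257, 0, 0.0204, 0, 1], [-0.0257, 0, 0.0204, 0, 1], [-0.0257, 0, -0.04, 0, 1], [-0.0257, 0, -0.1, 0, 1], [-0.0257, 0.05, -0.1, 0, 1]],
])

```text
clock: 47.7
position: [0.4558, 0.072, 0.1893]
ee_rot: [-0.001, 1.0, 0.002, 0.006]
contact_force: [1.8, -0.5, 0.4]
width: -0.0002
gripper_force: 0.0
```

Call:
move_arm([
  [[0, 0.4, 0, 0, 1], [0, 0.4, 0, 0, 1], [0, 0.4, 0, 0, 1], [0, 0.4, 0, 0, 1], [0, 0.4, 0, 0, 1], [0, 0.4, 0, 0, 1], [0, 0.4, 0, 0, 1], [0, 0.4, 0, 0, 1]],
])

```text
clock: 48.5
position: [0.4513, -0.2532, 0.1829]
ee_rot: [-0.0, 1.0, -0.002, -0.001]
contact_force: [-0.9, -0.2, 0.3]
width: 0.0002
gripper_force: 0.0
```

Run:
```python
from h import *
t=np.mean([manip.get_image("top").astype(float) for _ in range(3)],0).astype(np.uint8)[:,:,::-1].copy()
strips(t,"st3.png");ambers(z=.05);go(.463,.1795,.11,0)
```

```text
amber [0.598  0.2837] dir 0.7 len 0.122 n 208
amber [0.5988 0.2131] dir 0.52 len 0.125 n 206
amber [0.5958 0.145 ] dir 0.34 len 0.122 n 208
amber [0.5956 0.0749] dir 0.92 len 0.125 n 205
[0.0145, -0.5357, 0.0922] 0.0002 | pos [ 0.4516 -0.2491  0.1837] yaw 0.02 w -0.0002 F [-0.4 -0.1  0.3] t 48.7
```

View pics/st3.png

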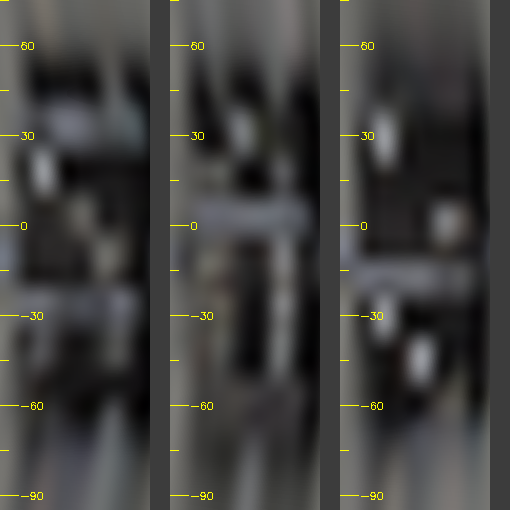

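Call:
move_arm([
  [[0.0192, -0.448, 0, 0, 1], [0.0192, -0.448, 0, 0, 1], [0.0192, -0.448, 0, 0, 1], [0.0192, -0.448, 0, 0, 1], [0.0192, -0.448, 0, 0, 1], [0.0192, -0.448, 0, 0, 1], [0.0192, -0.448, 0, 0, 1], [0.0192, -0.448, 0, 0, 1], [0.0192, -0.448, 0.05, 0, 1], [0.0192, -0.448, 0.09, 0, 1], [0.0192, -0.448, 0.09, 0, 1], [0.0192, -0.448, 0.09, 0, 1]],
])

```text
clock: 49.9
position: [0.4673, 0.1077, 0.1126]
ee_rot: [0.0, 1.0, 0.0, -0.0]
contact_force: [-0.1, -1.3, -0.1]
width: -0.0
gripper_force: 0.0
```

Run:
```python
from h import *
for _ in range(4): manip.get_image("side")
go(.467,.1095,.0872,0)
```

```text
[-0.0027, -0.0025, 0.0336] -0.0004 | pos [0.4691 0.1075 0.1141] yaw -0.05 w 0.0001 F [-0.6  0.1  0.5] t 50.1
```

Call:
move_arm([
  [[0, -0.0025, 0.022, 0, 1], [0, -0.0025, 0.03, 0, 1], [0, -0.0025, 0.0336, 0, 1], [0, -0.0025, 0.0336, 0, 1], [-0.004, -0.0025, 0.0336, 0, 1], [-0.008, -0.0025, 0.0336, 0, 1], [-0.0115, -0.0025, 0.0336, 0, 1], [-0.0115, -0.0025, 0.0336, 0, 1], [-0.0115, -0.0025, 0, 0, 1], [0.0043, -0.09, 0, 0, 1], [0.0043, -0.09, 0, 0, 1], [0.0043, -0.09, 0, 0, 1]],
])

```text
clock: 51.3
position: [0.4728, 0.1816, 0.1136]
ee_rot: [-0.001, 1.0, 0.001, 0.002]
contact_force: [-0.7, 0.5, 0.7]
width: 0.0001
gripper_force: 0.0
```

Run:
```python
from h import *
for _ in range(4): manip.get_image("side")
go(.4725,.1795,.0872,0)
```

```text
[0.002, -0.001, 0.0316] -0.0004 | pos [0.4709 0.1787 0.1125] yaw -0.05 w -0.0001 F [-0.3  0.6  0.6] t 51.5
```

Call:
move_arm([
  [[0.002, -0.001, 0.022, 0, 1], [0.002, -0.001, 0.029, 0, 1], [0.002, -0.001, 0.0316, 0, 1], [0.002, -0.001, 0.0316, 0, 1], [-0.004, -0.001, 0.0316, 0, 1], [-0.01, -0.001, 0.0316, 0, 1], [-0.016, -0.001, 0.0316, 0, 1], [-0.0221, -0.001, 0.0316, 0, 1], [-0.0221, -0.001, 0.0316, 0, 1], [-0.0221, -0.001, 0, 0, 1], [-0.006, -0.0885, 0, 0, 1], [-0.006, -0.0885, 0, 0, 1]],
])

```text
clock: 52.7
position: [0.4682, 0.2518, 0.1138]
ee_rot: [-0.001, 1.0, -0.001, 0.002]
contact_force: [1.3, -0.5, 0.1]
width: 0.0004
gripper_force: 0.0
```

Run:
```python
from h import *
for _ in range(4): manip.get_image("side")
go(.466,.2495,.0872,0)
```

```text
[0.0001, -0.0, 0.0311] -0.0 | pos [0.4659 0.2495 0.1121] yaw -0.0 w 0.0005 F [-0.5 -0.7  1.2] t 52.9
```

Nudge the left wheel by 4 mm, then lift clear and look.

Call:
move_arm([
  [[0, 0, 0.022, 0, 1], [0, 0, 0.029, 0, 1], [0, 0, 0.0313, 0, 1], [0, 0, 0.0313, 0, 1], [-0.0025, 0, 0.0313, 0, 1], [-0.005, 0, 0.0313, 0, 1], [-0.005, 0, 0.0313, 0, 1], [-0.005, 0, -0.03, 0, 1], [-0.005, 0, -0.09, 0, 1], [-0.005, 0.06, -0.09, 0, 1]],
])

```text
clock: 53.9
position: [0.4672, 0.2058, 0.1909]
ee_rot: [-0.003, 1.0, 0.002, 0.007]
contact_force: [1.2, -1.1, 0.6]
width: -0.0003
gripper_force: 0.0
```

Call:
move_arm([
  [[0, 0.56, 0, 0, 1], [0, 0.56, 0, 0, 1], [0, 0.56, 0, 0, 1], [0, 0.56, 0, 0, 1], [0, 0.56, 0, 0, 1], [0, 0.56, 0, 0, 1], [0, 0.56, 0, 0, 1], [0, 0.56, 0, 0, 1], [0, 0.56, 0, 0, 1], [0, 0.56, 0, 0, 1]],
])

```text
clock: 54.9
position: [0.4613, -0.2523, 0.1842]
ee_rot: [0.002, 1.0, -0.004, -0.0]
contact_force: [0.0, 1.4, 0.3]
width: 0.0001
gripper_force: 0.0
```

Run:
```python
from h import *
t=np.mean([manip.get_image("top").astype(float) for _ in range(3)],0).astype(np.uint8)[:,:,::-1].copy()
strips(t,"st4.png");ambers(z=.05);go(.463,.1795,.11,0)
```

```text
amber [0.598  0.2837] dir 0.7 len 0.122 n 208
amber [0.5983 0.213 ] dir 0.62 len 0.125 n 208
amber [0.5958 0.145 ] dir 0.34 len 0.122 n 208
amber [0.5957 0.0749] dir 0.93 len 0.125 n 203
[0.0018, -0.5303, 0.0926] -0.0005 | pos [ 0.4611 -0.2448  0.1841] yaw -0.06 w 0.0004 F [ 0.4  0.5 -1.2] t 55.1
```

View pics/st4.png

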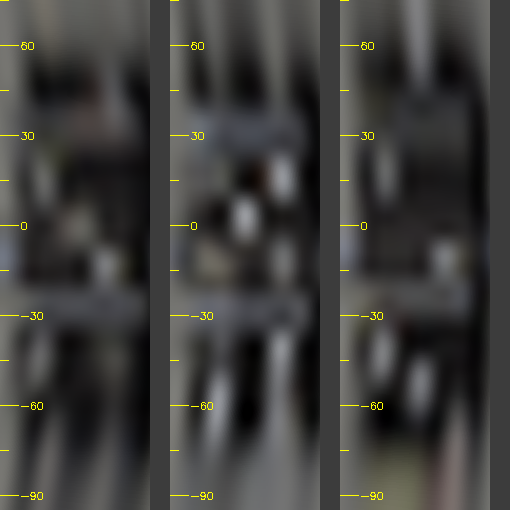

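Call:
move_arm([
  [[0.0062, -0.443, 0, 0, 1], [0.0062, -0.443, 0, 0, 1], [0.0062, -0.443, 0, 0, 1], [0.0062, -0.443, 0, 0, 1], [0.0062, -0.443, 0, 0, 1], [0.0062, -0.443, 0, 0, 1], [0.0062, -0.443, 0, 0, 1], [0.0062, -0.443, 0, 0, 1], [0.0062, -0.443, 0.05, 0, 1], [0.0062, -0.443, 0.09, 0, 1], [0.0062, -0.443, 0.09, 0, 1], [0.0062, -0.443, 0.09, 0, 1]],
])

```text
clock: 56.3
position: [0.4668, 0.1089, 0.1127]
ee_rot: [0.0, 1.0, 0.0, -0.001]
contact_force: [0.2, 0.8, 0.5]
width: 0.0001
gripper_force: 0.0
```

Run:
```python
from h import *
for _ in range(4): manip.get_image("side")
go(.466,.1095,.0872,0)
```

```text
[-0.0034, -0.001, 0.0337] -0.0004 | pos [0.4687 0.1087 0.1141] yaw -0.04 w -0.0001 F [-0.4 -0.3  0.4] t 56.5
```

Call:
move_arm([
  [[-0.002, -0.001, 0.024, 0, 1], [-0.002, -0.001, 0.031, 0, 1], [-0.002, -0.001, 0.0337, 0, 1], [-0.002, -0.001, 0.0337, 0, 1], [-0.005, -0.001, 0.0337, 0, 1], [-0.0075, -0.001, 0.0337, 0, 1], [-0.0075, -0.001, 0.0337, 0, 1], [-0.0075, -0.001, -0.03, 0, 1], [-0.0075, -0.001, -0.09, 0, 1], [-0.0075, 0.06, -0.09, 0, 1]],
])

```text
clock: 57.5
position: [0.4668, 0.0642, 0.1919]
ee_rot: [-0.001, 1.0, 0.003, 0.008]
contact_force: [1.2, -1.2, -1.1]
width: -0.0002
gripper_force: 0.0
```

Call:
move_arm([
  [[0, 0.39, 0, 0, 1], [0, 0.39, 0, 0, 1], [0, 0.39, 0, 0, 1], [0, 0.39, 0, 0, 1], [0, 0.39, 0, 0, 1], [0, 0.39, 0, 0, 1], [0, 0.39, 0, 0, 1], [0, 0.39, 0, 0, 1], [0, 0.39, 0, 0, 1], [0, 0.39, 0, 0, 1]],
])

```text
clock: 58.5
position: [0.461, -0.2494, 0.1846]
ee_rot: [-0.0, 1.0, 0.0, -0.0]
contact_force: [0.6, 1.0, 0.3]
width: 0.0
gripper_force: 0.0
```

Run:
```python
from h import *
t=np.mean([manip.get_image("top").astype(float) for _ in range(3)],0).astype(np.uint8)[:,:,::-1].copy()
strips(t,"st5.png");ambers(z=.05);go(.463,.1795,.11,0)
```

```text
amber [0.598  0.2837] dir 0.7 len 0.122 n 208
amber [0.5985 0.2131] dir 0.65 len 0.125 n 206
amber [0.5958 0.145 ] dir 0.34 len 0.122 n 208
amber [0.5954 0.0749] dir 0.85 len 0.125 n 204
[0.0027, -0.5368, 0.0933] 0.0006 | pos [ 0.4614 -0.2499  0.1847] yaw 0.07 w 0.0 F [-0.   0.2 -0.2] t 58.7
```

View pics/st5.png

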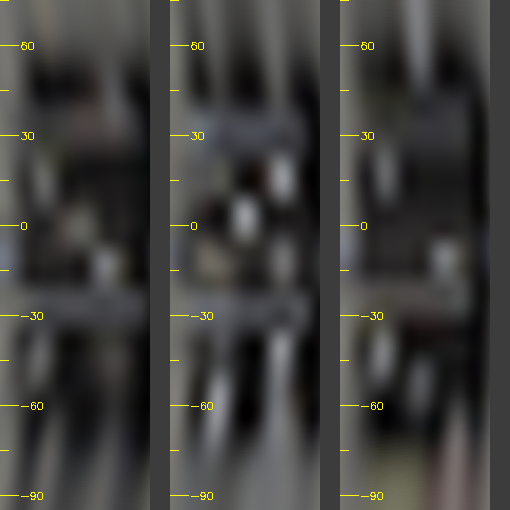

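All three wheels read within about 4° of square (3, 5, 2), and the four tubes still lie on their seats. Handing in.

```bash
python3 -c "
from rig import manip
print(manip.sign_off())"
```

```text
the job is handed in; nothing more can be done
None
```

I clipped in all four tubes with their caps away from the wheels, set the thumbwheels to 3, 5 and 2 (within about 4° by the camera), and handed the job in; no verdict came back, and I never measured jaw closure directly.

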